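# Sweep loose hex nuts off the sorting board into the bin

## Robot

A 7-joint arm with a two-finger parallel gripper is mounted at the origin on the work surface. World frame = base frame: x ahead of the robot, y to its left, z up, the work surface at z = 0. Lengths are in m, angles in degrees, forces in N, time in s.
With the tool pointing down it reaches from about 0.425 to 0.875 m from the base axis. Payload 4.7 kg.
Tool frame: the origin (TCP) lies on the centre line of the jaws, within the pads' length; the fingertips stand 11 mm ahead of it and the grasp point (between the pads) lies 8 mm behind it; z points along the fingers, y is the direction in which the jaws open and shut (so a half turn about z gives the same grasp; the last joint's range is limited). The gripper opens to 87 mm and grips with 3 to 60 N. Pads are 19 mm wide; open, the fingers measure 117 mm over their backs; the gripper's body (75 mm by 190 mm) begins 51 mm behind the grasp point.
Start: joints at [-72.645, 18.392, -4.016, 83.108, 1.295, 78.541, -3.26], TCP at [0.185, 0.623, 0.196] pointing down, gripper open.
Joint ranges: [-163.93, 163.93], [-17.29, 119.83], [-79.2, 71.16], [3.27, 140.29], [-89.18, 269.18], [5.43, 117.66], [-154.24, 154.24]. Speed limits (degrees/s): [147.25, 147.25, 180, 180, 180, 180, 180].

## Interface

Orientations are given as [roll, pitch, yaw] about the fixed x, y, z axes, in that order (R = Rz(yaw) Ry(pitch) Rx(roll)).
In Python, from cell import env gives the robot as it stands.
- The arm moves only by the tool servo_tool, never from a script. Its argument "moves" is text: rows parted by semicolons, each of 7 numbers parted by spaces: the shift along the tool's x, y, z as a fraction of full scale, then the turn, a rotation vector about the tool's x, y, z as a fraction of full scale, then the gripper's target within -1 to 1 (shut at 1, half-way at 0, fully open at -1). A call has 1 to 20 rows; each row shifts and turns the pose as measured when the row begins, along the tool's axes as they then stand; what a row does not reach is not made up. Full scale, the value 1, is 1000 mm for a shift and 0.5 rad for a turn. A row lasts 1/12 s, in which the tool goes at most 41.7 mm and 7.16 degrees, less where a joint would pass 70% of its speed; a pose out of reach is approached as far as the arm can. A call with a number of a shift or a turn outside -1 to 1 is refused whole. A call with a gripper value outside its range is refused whole. The fingers move at their own pace and stop on an object; "squeeze" is the grip in N (left out, the last holds). Time passes only in rows, so rows that do not move let the fingers close. It gives the time, the measured TCP pose, the force and the opening at its end, in the units of the state.
- env.get_obs(): the state, without advancing time (a new reading comes with each control period).
- env.read_camera(name): name is "scene" or "top" or "wrist"; returns a dict with "img" (384x512x3 uint8, red, green, blue), "range_z" (384x512 float32, m along the optical axis (not along the pixel's ray), 0 where there is no reading), "mtx" (3x3 intrinsics, pixels), "k1" (the pictures are not rectified: a ray, as slopes to the right and down, at radius r is drawn at 1 + k1 r^2 times it, then the intrinsics apply), "T" (4x4, takes a point from camera to world coordinates); the wrist camera has in their place "hand_eye" (4x4, takes a point from camera to tool coordinates, whose origin is the TCP and whose axes are the flange's). Camera axes: x right, y up, looking along -z (the intrinsics and any distortion apply to the point x, -y, -z); pixel columns grow to the right and rows downward; lengths in m; the calibration is good to about 2 mm. A picture is of the moment at which its call begins: read the wrist's pose just before it.
- env.sign_off(): hands the job in, once; it reports no verdict.
The state is a dict: "time_s": time; "qpos": joint angles; "joint_velocities": joint speeds; "effort": joint torques, N m; "tool_pos": TCP position; "tool_rot": TCP orientation; "force": force on the tool from outside, world axes, zero at the start; "wrist_torque": the same for the moment, N m; "grip_width": finger opening in m.
Only numpy, scipy, OpenCV 4.12 (cv2) and the standard library are available. Lean on these libraries where they do the work, as an engineer would, in place of code of your own. Each camera call takes 0.05 s, during which the arm holds its last target.

## Task

With the closed fingers, sweep the three steel hex nuts off the end of the plywood board into the open grey bin that stands against that end. Do not pick the nuts up, and leave everything else on the board and on the bench standing where it is.

Things in the scene. Friction and masses are not known exactly. Their poses are not given: they have to be found in the camera images.
- board: Thick plywood board fixed flat on the bench: 280 (its x) x 320 (its y) x 60 mm high, no rims. Origin at the centre of its underside, z up; the top is 60 mm above the origin. One end (at y = +160 mm or y = -160 mm) has the bin against it, the other end a closed cardboard carton; the two swap places from run to run.
- bin: Open-topped grey plastic bin, fixed on the bench against one 280 mm end of the board, its axes parallel to the board's: outside 250 (x) x 130 (y) x 56 mm high, walls and floor 4 mm thick, so its rim is 4 mm below the board's top. Empty at the start. Origin at the centre of its underside; its centre is 227 mm from the board's centre along the board's y, so there is a 2 mm slit between board and bin.
- carton: Closed flat cardboard carton, fixed, against the other end of the board: 250 x 130 x 76 mm high (16 mm above the board's top). Origin at the centre of its underside.
- jar: Small closed screw-top jar, 46 mm in diameter, 52 mm high, about 120 g, standing loose on the board among the nuts; must stay. Origin at the centre of its underside.
- collar: Round steel spacer tube (not a hex nut): 27 mm outside, 12 mm bore, 32 mm high, standing loose on the board near its edge farthest from the robot; must stay. Origin at the centre of its underside.
- stone: Small grey sharpening stone, 22 (its x) x 75 (its y) x 16 mm high, lying loose on the board near its edge nearest the robot; must stay. Origin at the centre of its underside.
- glue: Glue bottle, 54 mm in diameter, 130 mm high, on the bench beyond the board; must stay. Origin at the centre of its underside.
- tape: Roll of tape lying flat, 100 mm in diameter, 48 mm high, on the bench to the robot's right; must stay. Origin at the centre of its underside.
- driver: Screwdriver lying on the bench to the robot's left; must stay. It lies along its x axis.
- nut1: Steel hex nut lying flat and loose on the board: 30 mm across flats, 34.6 mm across corners, 16 mm high, 20 mm bore, about 60 g. Origin at its centre, 8 mm above its underside; z up at the start.
- nut2: Steel hex nut lying flat and loose on the board: 30 mm across flats, 34.6 mm across corners, 16 mm high, 20 mm bore, about 60 g. Origin at its centre, 8 mm above its underside; z up at the start.
- nut3: Steel hex nut lying flat and loose on the board: 30 mm across flats, 34.6 mm across corners, 16 mm high, 20 mm bore, about 60 g. Origin at its centre, 8 mm above its underside; z up at the start.
Mind the look-alikes: they are no part of the job. Of the things that look like the glue, the smaller one is meant. What is shaped like the collar but blue is not meant.

How it is judged:
By the outcome, as a careful person would: the job done as asked, in the order asked, and still so for the second after the job is handed in, with the robot touching nothing.
It also fails if it takes over 64 s, if anything falls off the work surface, if the arm or the gripper's body presses on something with over 40 N, if the wrist force passes 120 N, or if a joint passes its speed limit or range.

## Working session

There is one attempt and no reset: what is moved stays moved. The work goes in short steps, Python scripts to look and compute and a tool call to move; the robot and the scene stay as the last step left them, time stands still between calls to the robot, and variables do not carry over. Pictures are saved under pics/ and viewed, and the job is handed in when it is done.

Besides the shell and the picture viewer there is one more tool, called as name(argument=value, ...) on one line, values as JSON. servo_tool: Moves the arm, as the interface text tells. Its arguments: {"type":"object","properties":{"moves":{"type":"string"},"squeeze":{"type":"number"}},"required":["moves"]}

```bash
ls; mkdir -p pics; python3 - <<'E'
from cell import env
import cv2,numpy as np
o=env.get_obs();print(o)
for n in("scene","top"):
    c=env.read_camera(n);np.savez(f'{n}.npz',**c)
    cv2.imwrite(f'pics/{n}1.png',cv2.cvtColor(cv2.resize(c['img'],(800,600)),cv2.COLOR_RGB2BGR))
    print(n,c['mtx'],c['k1'],c['T'])
E
```

```text
pics
{'time_s': 0.0, 'qpos': array([-72.64490334,  18.43895162,  -4.01709404,  83.17720934,
         1.2938884 ,  78.54007725,  -3.25951633]), 'joint_velocities': array([ 0.02777813, -0.01167337,  0.11151019, -0.09539114,  0.03251923,
       -0.09996018, -0.0737446 ]), 'effort': array([ 3.05888825e-04, -4.91278481e+01, -4.04152488e-01, -3.12538218e+01,
       -6.41285232e-02,  4.35017352e-02,  1.74202332e-04]), 'tool_pos': array([0.18497468, 0.62247593, 0.19454278]), 'tool_rot': array([-1.79888953e+02,  4.26282431e-03,  1.63456453e+02]), 'force': array([-0.93824065, -0.90119743, -0.3096622 ]), 'wrist_torque': array([-0.02040872, -0.02236727,  0.01451021]), 'grip_width': 0.08682582675663847}
scene [[406.27359925   0.         249.75823812]
 [  0.         406.27359925 180.96642943]
 [  0.           0.           1.        ]] 0.04815131766990619 [[-6.57478774e-01 -4.14787667e-01  6.29025320e-01  1.36969812e+00]
 [ 7.53472785e-01 -3.62663969e-01  5.48410072e-01  6.87852397e-01]
 [ 6.51085041e-04  8.34521441e-01  5.50975081e-01  7.71008161e-01]
 [ 0.00000000e+00  0.00000000e+00  0.00000000e+00  1.00000000e+00]]
top [[415.23431222   0.         258.19041066]
 [  0.         415.23431222 187.1854721 ]
 [  0.           0.           1.        ]] 0.03165512729945847 [[ 5.29536008e-02  9.76290261e-01 -2.09888641e-01  2.86687071e-01]
 [-9.98596364e-01  5.15384770e-02 -1.22100944e-02  6.41515466e-03]
 [-1.10325530e-03  2.10240603e-01  9.77649054e-01  1.56638258e+00]
 [ 0.00000000e+00  0.00000000e+00  0.00000000e+00  1.00000000e+00]]
```

View pics/top1.png

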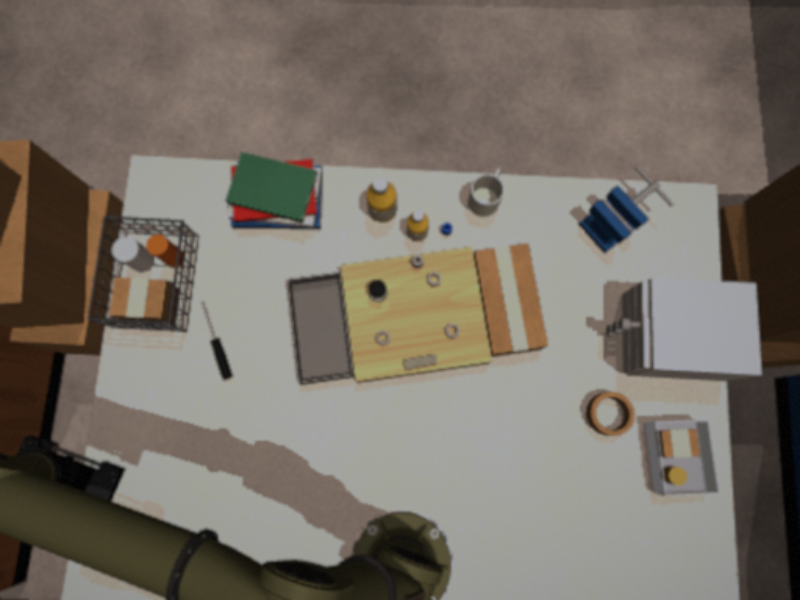

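View pics/scene1.png

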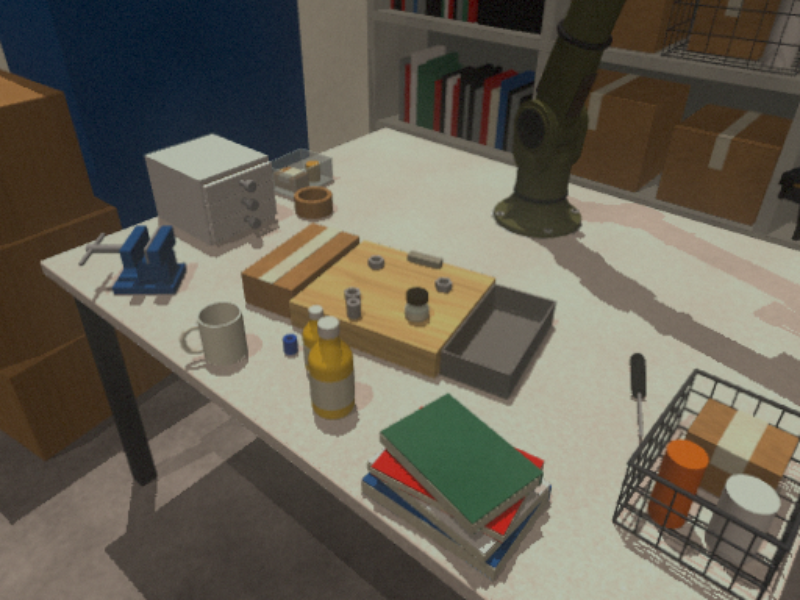

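Top view: the bin is left of the board, around (320,328), and the carton is on the right at (512,300). The hex-nut candidates are at (381,339), (433,280) and (451,331). The collar is at (417,260), the jar at (376,290) and the stone at (420,362). Next I'll enlarge the board and measure it.

```bash
cat > h.py <<'E'
import numpy as np,cv2
def world(c):
    h,w=c['range_z'].shape
    v,u=np.mgrid[0:h,0:w].astype(float)
    m=c['mtx'];k=float(c['k1'])
    D=np.array([k,0,0,0,0.])
    p=cv2.undistortPoints(np.stack([u.ravel(),v.ravel()],1).reshape(-1,1,2),m,D).reshape(h,w,2)
    z=c['range_z']
    P=np.stack([p[...,0]*z,-p[...,1]*z,-z,np.ones_like(z)],-1)
    return (P@np.asarray(c['T']).T)[...,:3]
def project(c,X):
    T=np.linalg.inv(c['T']);p=(np.c_[X,np.ones(len(X))]@T.T)[:,:3]
    p=p*[1,-1,-1]
    return cv2.projectPoints(p,np.zeros(3),np.zeros(3),c['mtx'],np.array([float(c['k1']),0,0,0,0.]))[0].reshape(-1,2)
E
python3 - <<'E'
from h import *
c=dict(np.load('top.npz'));W=world(c)
np.set_printoptions(precision=4,suppress=True)
bgr=cv2.cvtColor(c['img'],cv2.COLOR_RGB2BGR)
cr=bgr[145:255,175:360];cv2.imwrite('pics/crop1.png',cv2.resize(cr,None,fx=4.3,fy=4.3,interpolation=cv2.INTER_CUBIC))
# board: height approx .06
x0,x1,y0,y1=175,360,145,255
Z=W[y0:y1,x0:x1,2]
# plywood by colour+height
hsv=cv2.cvtColor(bgr,cv2.COLOR_BGR2HSV)[y0:y1,x0:x1]
m=((abs(Z-.06)<.008)).astype(np.uint8)
n,l,s,cc=cv2.connectedComponentsWithStats(m)
i=1+np.argmax(s[1:,4]);pts=W[y0:y1,x0:x1][l==i]
print(s[i],pts.mean(0),np.median(pts[:,2]))
print(cv2.minAreaRect((pts[:,:2]).astype(np.float32)))
m=((Z>.068)&(Z<.2)).astype(np.uint8)
n,l,s,cc=cv2.connectedComponentsWithStats(m)
for i in range(1,n):
    if s[i,4]<8: continue
    p=W[y0:y1,x0:x1][l==i]
    print(s[i],cc[i]+[x0,y0],'mid',(p.min(0)+p.max(0))/2,'mean',p.mean(0),'size',np.ptp(p,axis=0),'z90',np.percentile(p[:,2],90))
E
```

```text
[  31   13  110   86 5978] [ 0.561  -0.0042  0.0609] 0.06091456547495122
((0.5598250031471252, 0.016828417778015137), (0.2811460494995117, 0.36941197514533997), 11.56322956085205)
[86  0 13  5 51] [267.0784 146.6471] mid [0.7611 0.0003 0.085 ] mean [0.7609 0.     0.0846] size [0.0164 0.0453 0.0295] z90 0.09284219714705144
[ 129   11   47   71 2391] [326.7478 191.0201] mid [ 0.6079 -0.2261  0.0786] mean [ 0.606  -0.2259  0.0774] size [0.2671 0.173  0.0208] z90 0.08177799543882713
[89 18  8  9 46] [267.0652 167.0435] mid [ 0.6833 -0.0055  0.0833] mean [ 0.6813 -0.0037  0.0886] size [0.0296 0.0268 0.0284] z90 0.09623080901437564
[99 29  9  9 43] [277.5116 178.1395] mid [ 0.6452 -0.0458  0.0782] mean [ 0.6445 -0.0443  0.076 ] size [0.0322 0.0299 0.0195] z90 0.08035161210299849
[ 61  34  13  14 144] [241.6597 185.7847] mid [0.6056 0.0841 0.0955] mean [0.6023 0.0844 0.1055] size [0.0437 0.0438 0.0523] z90 0.11592648552385235
[110  62   9  10  39] [289.2821 211.3077] mid [ 0.5231 -0.091   0.0779] mean [ 0.5232 -0.0922  0.0768] size [0.0341 0.0295 0.0193] z90 0.08149093958802896
[66 67 11 10 47] [245.3191 215.9362] mid [0.4967 0.064  0.0759] mean [0.4981 0.0659 0.0755] size [0.0318 0.0364 0.0157] z90 0.08018146151266312
[ 84  82  21  10 129] [268.845  231.3953] mid [ 0.4464 -0.0223  0.077 ] mean [ 0.4466 -0.0217  0.0767] size [0.0354 0.0718 0.0148] z90 0.08028255790762037
```

View pics/crop1.png

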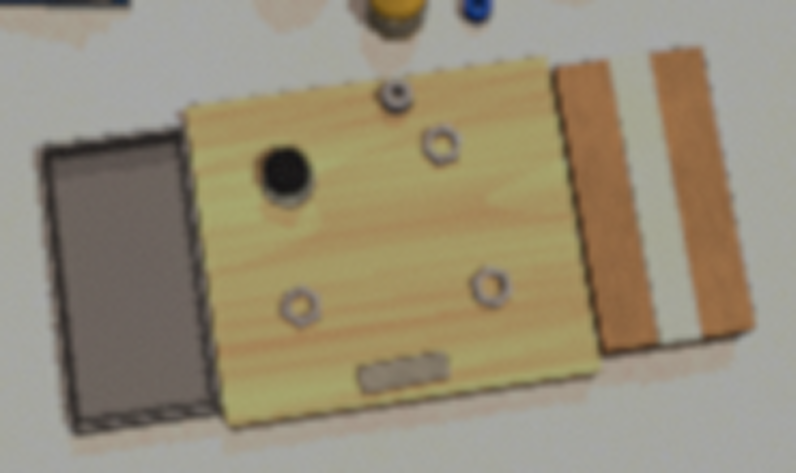

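The enlarged crop shows three hex rings, about 16 mm high, at (440,145), (491,287) and (300,307). The ring at (397,95) measures about 32 mm high and 27 mm across, so it's the collar and stays. Next I'll fit the board frame.

```bash
python3 - <<'E'
from h import *
np.set_printoptions(precision=4,suppress=True)
c=dict(np.load('top.npz'));W=world(c)
bgr=cv2.cvtColor(c['img'],cv2.COLOR_RGB2BGR);hsv=cv2.cvtColor(bgr,cv2.COLOR_BGR2HSV)
Z=W[...,2]
print('hsv wood',hsv[200,260],'carton',hsv[190,312],'bin',hsv[200,205])
m=((hsv[...,0]>17)&(hsv[...,0]<32)&(hsv[...,1]>70)&(abs(Z-.061)<.008)).astype(np.uint8)
n,l,s,cc=cv2.connectedComponentsWithStats(m);i=1+np.argmax(s[1:,4])
P=W[l==i];print(s[i])
r=cv2.minAreaRect(P[:,:2].astype(np.float32));print(r)
(cx,cy),(a,b),ang=r
th=np.radians(ang if abs(ang)<45 else ang-90)
ct=np.array([cx,cy]);R=np.array([[np.cos(th),-np.sin(th)],[np.sin(th),np.cos(th)]])
print('yaw',np.degrees(th))
for nm,p in dict(n1=(.645,-.0448),n2=(.523,-.0915),n3=(.4975,.065),jar=(.604,.0842),collar=(.6825,-.0046),stone=(.4465,-.022)).items():
    print(nm,R.T@(np.array(p)-ct))
print('bin', ct+R@[0,.227],'end',ct+R@[0,.16])
# overlay
def poly(img,L,z):
    q=project(c,np.c_[(ct+np.array(L)@R.T),np.full(len(L),z)])
    cv2.polylines(img,[np.round((q-[175,145])*4.3).astype(int)],True,(0,0,255),1)
im=cv2.resize(bgr[145:255,175:360],None,fx=4.3,fy=4.3,interpolation=cv2.INTER_CUBIC)
poly(im,[(-.14,-.16),(.14,-.16),(.14,.16),(-.14,.16)],.06)
poly(im,[(-.125,.162),(.125,.162),(.125,.292),(-.125,.292)],.056)
t=np.linspace(0,2*np.pi,20)
for p,rr,z in[((.645,-.0448),.0165,.076),((.523,-.0915),.0165,.076),((.4975,.065),.0165,.076),((.604,.0842),.023,.112),((.6825,-.0046),.0135,.092)]:
    L=(np.array(p)+rr*np.c_[np.cos(t),np.sin(t)]-ct)@R; poly(im,L,z)
cv2.imwrite('pics/ov1.png',im)
E
```

```text
hsv wood [ 21 109 164] carton [ 14 138 142] bin [ 12  36 106]
[ 218  159   97   85 5801]
((0.5637815594673157, -0.0041877031326293945), (0.280323326587677, 0.3254067301750183), 11.186406135559082)
yaw 11.186406135559082
n1 [ 0.0718 -0.0556]
n2 [-0.0569 -0.0777]
n3 [-0.0516  0.0807]
jar [0.0566 0.0789]
collar [ 0.1164 -0.0234]
stone [-0.1185  0.0053]
bin [0.5197 0.2185] end [0.5327 0.1528]
```

View pics/ov1.png

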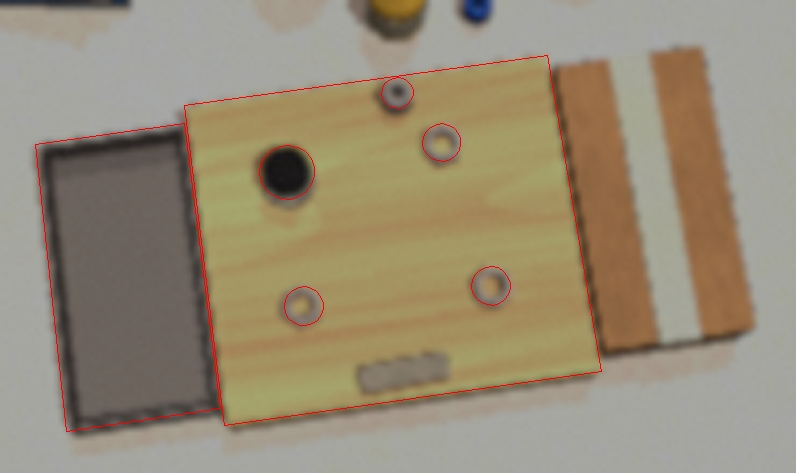

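The overlay fits the board, bin, nuts, jar and collar. I'll start with nut3, the one nearest the bin: close the fingers, turn the tool so its x axis lies along the board's y, and go in behind it.

```bash
cat >> h.py <<'E'
from scipy.spatial.transform import Rotation as Ro
CT=np.array([.56378,-.00419]);TH=np.radians(11.186)
RB=np.array([[np.cos(TH),-np.sin(TH)],[np.sin(TH),np.cos(TH)]])
def b2w(p): return CT+RB@np.array(p)
def w2b(p): return RB.T@(np.array(p)-CT)
def delta(bx,by,z,yawb,env):
    """target in board frame mm, yaw of tool x in board frame; prints the shift mm in tool axes and turn"""
    o=env.get_obs();R0=Ro.from_euler('xyz',o['tool_rot'],degrees=True)
    t=np.r_[b2w([bx/1e3,by/1e3]),z]
    d=R0.inv().apply(t-o['tool_pos'])*1e3
    Rt=Ro.from_euler('xyz',[180,0,yawb+np.degrees(TH)],degrees=True)
    rv=(R0.inv()*Rt).as_rotvec()
    print('t',o['time_s'],'board',np.round(w2b(o['tool_pos'][:2])*1e3,1),'z',o['tool_pos'][2].round(4),'rot',o['tool_rot'].round(2),'F',o['force'].round(1),'gw',o['grip_width'].round(4))
    print('shift mm tool',d.round(1),'turn rad',rv.round(3),'frac',(rv/.5).round(3),'in target axes',Rt.inv().apply(t-o['tool_pos']).round(4)*1e3)
E
python3 - <<'E'
from h import *
from cell import env
delta(-52,43,.15,90,env)
W=world(dict(np.load('top.npz')))
print('small bottle',W[142:152,258:276].reshape(-1,3).mean(0))
E
```

```text
Traceback (most recent call last):
  File "h.py", line 27, in delta
    print('t',o['time_s'],'board',np.round(w2b(o['tool_pos'][:2])*1e3,1),'z',o['tool_pos'][2].round(4),'rot',o['tool_rot'].round(2),'F',o['force'].round(1),'gw',o['grip_width'].round(4))
                                                                                                                                                                 ^^^^^^^^^^^^^^^^^^^^^
AttributeError: 'float' object has no attribute 'round'
```

```bash
sed -i "s/o\['grip_width'\].round(4)/round(o['grip_width'],4)/" h.py
python3 - <<'E'
from h import *
from cell import env
delta(-52,43,.15,90,env)
E
```

```text
t 0.1 board [-250.   688.3] z 0.1947 rot [-1.7990e+02  1.0000e-02  1.6346e+02] F [-0.7  0.6  0.3] gw 0.0869
shift mm tool [-475.5 -479.    45.5] turn rad [-1.000e-03  1.000e-03  1.087e+00] frac [-3.000e-03  2.000e-03  2.174e+00] in target axes [-645.3  198.    44.7]
```

servo_tool(moves="-0.03 0 0 0 0 0.24 1;-0.04 0 0 0 0 0.24 1;-0.04 0 0 0 0 0.24 1;-0.04 0 0 0 0 0.24 1;-0.04 0 0 0 0 0.24 1;-0.04 0 0 0 0 0.24 1;-0.04 0 0 0 0 0.24 1;-0.04 0 0 0 0 0.24 1;-0.04 0 0 0 0 0.24 1;0 0 0 0 0 0 1")

```text
time_s: 0.93
tool_pos: [0.4212, 0.375, 0.1859]
tool_rot: [-179.4, 0.5, 99.3]
force: [0.8, -0.3, -0.3]
grip_width: 0.0286
```

```bash
python3 - <<'E'
from h import *
from cell import env
delta(-52,43,.15,90,env)
E
```

```text
t 0.9333 board [-66.3 399.6] z 0.1859 rot [-179.38    0.48   99.31] F [ 0.8 -0.3 -0.3] gw 0.0286
shift mm tool [-355.7   26.3   38.6] turn rad [-0.011  0.008 -0.033] frac [-0.022  0.016 -0.065] in target axes [-356.6   14.3   35.9]
```

servo_tool(moves="-0.04 0.003 0 -0.02 0.02 -0.06 1;-0.04 0.002 0 0 0 0 1;-0.04 0.002 0 0 0 0 1;-0.04 0.002 0 0 0 0 1;-0.04 0.001 0 0 0 0 1;-0.04 0.001 0 0 0 0 1;-0.04 0.001 0 0 0 0 1;-0.04 0.001 0 0 0 0 1;-0.03 0 0 0 0 0 1;0 0 0 0 0 0 1")

```text
time_s: 1.77
tool_pos: [0.4976, 0.0267, 0.1816]
tool_rot: [-179.8, -0.2, 101.4]
force: [0.4, -0.8, -0.4]
grip_width: 0.0006
```

```bash
python3 - <<'E'
from h import *
from cell import env
delta(-52,43,.15,90,env)
E
```

```text
t 1.7667 board [-58.9  43.1] z 0.1816 rot [-1.7978e+02 -1.5000e-01  1.0141e+02] F [ 0.4 -0.8 -0.4] gw 0.0006
shift mm tool [-0.2  7.  31.5] turn rad [-0.004 -0.003  0.004] frac [-0.008 -0.005  0.008] in target axes [-0.1  6.9 31.6]
```

```bash
python3 - <<'E'
from h import *
from cell import env
o=env.get_obs()
c=env.read_camera('wrist')
T=np.eye(4);T[:3,:3]=Ro.from_euler('xyz',o['tool_rot'],degrees=True).as_matrix();T[:3,3]=o['tool_pos']
c['T']=T@c['hand_eye'];W=world(c)
cv2.imwrite('pics/w1.png',cv2.cvtColor(c['img'],cv2.COLOR_RGB2BGR))
m=((W[...,2]>.066)&(W[...,2]<.12)&(c['range_z']>.05)).astype(np.uint8)
n,l,s,cc=cv2.connectedComponentsWithStats(m)
for i in range(1,n):
    if s[i,4]<150: continue
    p=W[l==i];q=(p[:,:2]-CT)@RB*1e3
    print(s[i],cc[i].round(),'board mid',((q.min(0)+q.max(0))/2).round(1),np.ptp(q,axis=0).round(1),'z',np.percentile(p[:,2],[5,95]).round(4))
E
```

```text
[ 345  127   61   48 2201] [375. 150.] board mid [59.4 82.5] [43.5 44.7] z [0.0751 0.1123]
[251 130  32  31 430] [267. 145.] board mid [-48.7  85.2] [33.1 31.7] z [0.0698 0.0765]
[ 195  179   25   51 1009] [207. 204.] board mid [-116.    15.6] [24.7 60.8] z [0.0708 0.0762]
[393 223  35  30 709] [410. 238.] board mid [118.8 -19.7] [26.9 25.8] z [0.0696 0.0921]
[458 225  38  28 246] [469. 239.] board mid [206.8 -26.6] [36.5 36.9] z [0.0663 0.0783]
[357 371  35  13 373] [374. 378.] board mid [ 105.7 -235.1] [46.4 24.8] z [0.0748 0.0772]
```

View pics/w1.png

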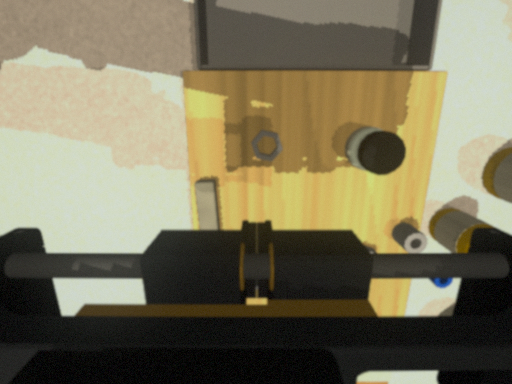

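Wrist view: nut3 is at (267,145), ahead of the fingers, with the jar at (375,150) well to the right. The wrist reading sits about 3 mm from the top camera's, within calibration. I'll shift 9 mm sideways and go down.

servo_tool(moves="0 0.009 0.03 0 0 0 1;0 0 0.03 0 0 0 1;0 0 0.025 0 0 0 1;0 0 0.012 0 0 0 1;0 0 0 0 0 0 1")

```text
time_s: 2.23
tool_pos: [0.5066, 0.0392, 0.0817]
tool_rot: [-180.0, -0.5, 101.9]
force: [-0.2, 0.4, 0.7]
grip_width: 0.0007
```

```bash
python3 - <<'E'
from h import *
from cell import env
delta(-50,43,.077,90,env)
E
```

```text
t 2.2333 board [-47.6  53.7] z 0.0817 rot [-179.98   -0.51  101.91] F [-0.2  0.4  0.7] gw 0.0007
shift mm tool [-10.7  -2.5   4.6] turn rad [-0.    -0.009  0.013] frac [-0.001 -0.018  0.025] in target axes [-10.7  -2.4   4.7]
```

servo_tool(moves="0 -0.002 0.004 0 -0.02 0.02 1;0.006 0 0 0 0 0 1;0.012 0 0 0 0 0 1;0.012 0 0 0 0 0 1;0.012 0 0 0 0 0 1")

```text
time_s: 2.65
tool_pos: [0.4964, 0.085, 0.0796]
tool_rot: [179.9, 0.1, 101.4]
force: [0.5, 0.3, 0.7]
grip_width: 0.0003
```

```bash
cat >>h.py <<'E'
def wrist(env,name=None):
    o=env.get_obs();c=env.read_camera('wrist')
    T=np.eye(4);T[:3,:3]=Ro.from_euler('xyz',o['tool_rot'],degrees=True).as_matrix();T[:3,3]=o['tool_pos']
    c['T']=T@c['hand_eye'];W=world(c)
    if name: cv2.imwrite(name,cv2.cvtColor(c['img'],cv2.COLOR_RGB2BGR))
    m=((W[...,2]>.066)&(W[...,2]<.12)&(c['range_z']>.05)).astype(np.uint8)
    n,l,s,cc=cv2.connectedComponentsWithStats(m)
    for i in range(1,n):
        if s[i,4]<120: continue
        p=W[l==i];q=(p[:,:2]-CT)@RB*1e3
        print(s[i],cc[i].round(),'board mid',((q.min(0)+q.max(0))/2).round(1),np.ptp(q,axis=0).round(1),'z',np.percentile(p[:,2],[5,95]).round(4))
E
python3 - <<'E'
from h import *
from cell import env
delta(-50,190,.077,90,env)
wrist(env,'pics/w2.png')
E
```

```text
t 2.65 board [-48.8 100.6] z 0.0796 rot [1.7992e+02 8.0000e-02 1.0138e+02] F [0.5 0.3 0.7] gw 0.0003
shift mm tool [89.5 -0.9  2.5] turn rad [0.001 0.001 0.003] frac [0.003 0.003 0.007] in target axes [89.4 -1.2  2.6]
[ 365  207   91   46 2922] [403. 234.] board mid [58.2 88.8] [42.3 34.3] z [0.07   0.1118]
[236 212  40  20 521] [257. 223.] board mid [-49.5 100.3] [30.8 23.1] z [0.0675 0.1188]
[396 279  53  13 470] [421. 284.] board mid [61.  66.5] [34.3 11. ] z [0.1105 0.1124]
[369 371  37  13 391] [388. 377.] board mid [ 73.7 -58. ] [31.2 16.9] z [0.0675 0.0761]
```

View pics/w2.png

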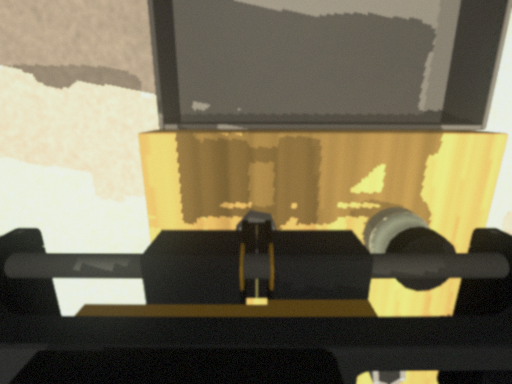

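Nut3 is visible right against the fingertips at (257,218), so I'll keep pushing.

servo_tool(moves="0.012 0 0.001 0 0 0 1;0.012 0 0.001 0 0 0 1;0.012 0 0 0 0 0 1;0.012 0 0 0 0 0 1;0.012 0 0 0 0 0 1;0.012 0 0 0 0 0 1;0.012 0 0 0 0 0 1;0 0 0 0 0 0 1")

```text
time_s: 3.37
tool_pos: [0.4814, 0.1828, 0.0867]
tool_rot: [179.1, -0.4, 102.1]
force: [-0.1, 0.5, 1.0]
grip_width: 0.0008
```

```bash
python3 - <<'E'
from h import *
from cell import env
delta(-50,190,.077,90,env)
wrist(env,'pics/w3.png')
E
```

```text
t 3.3667 board [-44.6 199.4] z 0.0867 rot [179.09  -0.35 102.12] F [-0.1  0.5  1. ] gw 0.0008
shift mm tool [-9.4 -5.7  9.5] turn rad [ 0.016 -0.006  0.016] frac [ 0.032 -0.013  0.032] in target axes [-9.4 -5.4  9.7]
[242 220  30   7 128] [257. 223.] board mid [-45.3 208.8] [18.1  2.6] z [0.1134 0.1195]
[362 371  53  13 600] [389. 377.] board mid [60.9 76.9] [40.2 14.8] z [0.1105 0.1122]
```

View pics/w3.png

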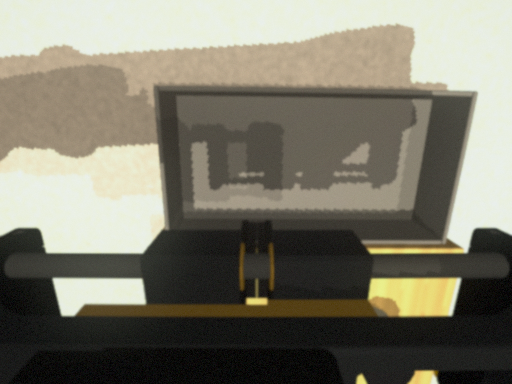

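The tool's z drifted up by 9 mm during the push, so I need to correct for that. I'll lift and check where nut3 is.

servo_tool(moves="0 0 -0.03 0 0 0 1;-0.02 0 -0.04 0 0 0 1;-0.04 0 -0.03 0 0 0 1;-0.04 0 0 0 0 0 1")

```text
time_s: 3.75
tool_pos: [0.4984, 0.0908, 0.1857]
tool_rot: [179.3, -0.2, 103.0]
force: [1.5, -0.3, -0.1]
grip_width: 0.0008
```

```bash
python3 - <<'E'
from h import *
from cell import env
delta(-57,-115,.17,90,env)
wrist(env,'pics/w4.png')
E
```

```text
t 3.75 board [-45.7 105.9] z 0.1857 rot [179.34  -0.2  103.01] F [ 1.5 -0.3 -0.1] gw 0.0008
shift mm tool [-220.5  -18.5   14.7] turn rad [ 0.011 -0.004  0.032] frac [ 0.023 -0.007  0.064] in target axes [-220.9  -11.3   15.7]
[238 185  29  29 423] [252. 199.] board mid [-48.8  85.4] [32.9 31.9] z [0.0676 0.0765]
[ 326  184   52   51 1872] [352. 208.] board mid [59.4 83.6] [43.3 45. ] z [0.0736 0.1121]
[494 213  18  22 216] [505. 224.] board mid [258.9  65.3] [17.1 19.3] z [0.0674 0.0858]
[370 279  29  22 482] [385. 288.] board mid [118.5 -20.5] [26.8 26.4] z [0.0769 0.0922]
[428 278  33  37 817] [444. 294.] board mid [201.1 -33.2] [27.8 48.4] z [0.0687 0.0943]
[357 372  15  12 136] [364. 378.] board mid [ 118.  -176.8] [20.4 22.7] z [0.0746 0.0767]
```

View pics/w4.png

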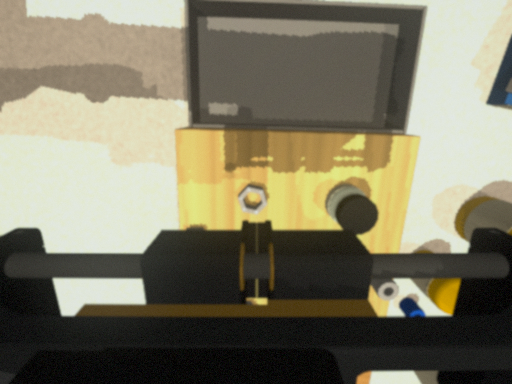

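Nut3 is still at board (-49,85), so the fingers passed over it. I'll go back behind it, get lower, and find the true fingertip height by force.

servo_tool(moves="-0.03 0 0 0.02 0 0.06 1;-0.025 -0.002 0.02 0 0 0 1;-0.015 0 0.03 0 0 0 1;-0.005 0 0.02 0 0 0 1;0 0 0.01 0 0 0 1;0 0 0 0 0 0 1")

```text
time_s: 4.3
tool_pos: [0.5158, -0.0086, 0.1062]
tool_rot: [179.4, 0.2, 99.5]
force: [-0.8, 0.5, 0.2]
grip_width: 0.0005
```

```bash
python3 - <<'E'
from h import *
from cell import env
delta(-48.5,45,.075,90,env)
E
```

```text
t 4.3 board [-47.9   4.9] z 0.1062 rot [1.7944e+02 1.7000e-01 9.9540e+01] F [-0.8  0.5  0.2] gw 0.0005
shift mm tool [40.1 -2.  31. ] turn rad [ 0.01   0.003 -0.029] frac [ 0.02   0.006 -0.057] in target axes [40.1 -0.6 31.2]
```

servo_tool(moves="0.012 0 0.01 0.02 0 -0.06 1;0.01 0 0.01 0 0 0 1;0.006 0 0.008 0 0 0 1;0 0 0 0 0 0 1;0 0 0 0 0 0 1")

```text
time_s: 4.72
tool_pos: [0.511, 0.0258, 0.0772]
tool_rot: [180.0, 0.1, 101.8]
force: [-0.3, -0.2, -0.2]
grip_width: 0.0004
```

```bash
python3 - <<'E'
from h import *
from cell import env
delta(-48.5,45,.075,90,env)
E
```

```text
t 4.7167 board [-46.   39.7] z 0.0772 rot [1.7997e+02 1.1000e-01 1.0176e+02] F [-0.3 -0.2 -0.2] gw 0.0004
shift mm tool [ 5.4 -2.5  2.2] turn rad [0.    0.002 0.01 ] frac [0.001 0.004 0.02 ] in target axes [ 5.3 -2.5  2.2]
```

servo_tool(moves="0 -0.002 0.002 0 0 0.02 1;0 0 0.001 0 0 0 1;0 0 0 0 0 0 1")

```text
time_s: 4.97
tool_pos: [0.5095, 0.0271, 0.0748]
tool_rot: [179.9, 0.1, 101.3]
force: [0.6, -1.1, 0.5]
grip_width: 0.0005
```

```bash
python3 - <<'E'
from h import *
from cell import env
delta(-48.5,45,.075,90,env)
c=env.read_camera('top')
cv2.imwrite('pics/t2.png',cv2.resize(cv2.cvtColor(c['img'],cv2.COLOR_RGB2BGR)[145:255,175:360],None,fx=4.3,fy=4.3,interpolation=cv2.INTER_CUBIC))
c=env.read_camera('scene')
cv2.imwrite('pics/s2.png',cv2.resize(cv2.cvtColor(c['img'],cv2.COLOR_RGB2BGR)[120:250,150:370],None,fx=3.6,fy=3.6,interpolation=cv2.INTER_CUBIC))
E
```

```text
t 4.9667 board [-47.2  41.2] z 0.0748 rot [1.7988e+02 1.0000e-01 1.0130e+02] F [ 0.6 -1.1  0.5] gw 0.0005
shift mm tool [ 3.8 -1.3 -0.2] turn rad [0.002 0.002 0.002] frac [0.004 0.003 0.004] in target axes [ 3.8 -1.3 -0.2]
```

View pics/s2.png

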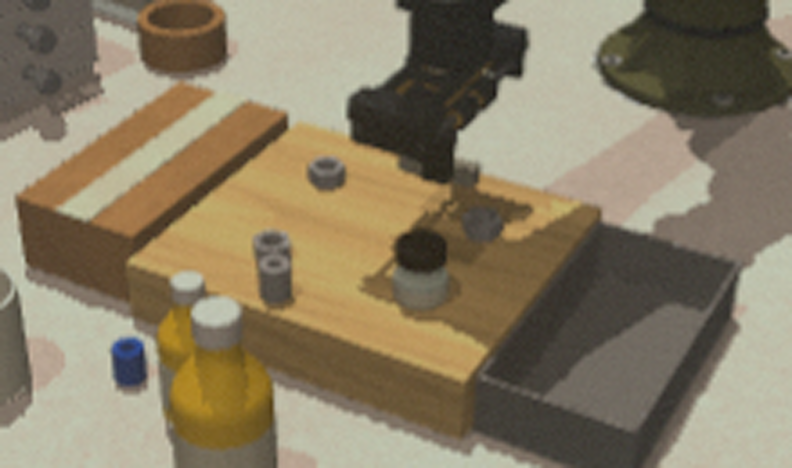

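```bash
python3 - <<'E'
from h import *
c=dict(np.load('scene.npz'))
f=lambda b,z:((project(c,np.array([np.r_[b2w(np.array(b)/1e3),z]]))-[150,120])*3.6).round().ravel()
for b,z in [((-47.2,41.2),.064),((-47.2,41.2),.075),((-62,41),.064),((-47.2,41.2),.09),((-50,83),.068),((72,-56),.068),((-57,-78),.068),((57,79),.06),((-118,-32),.07),((-118,42),.07)]: print(b,z,f(b,z))
E
```

```text
(-47.2, 41.2) 0.064 [435. 212.]
(-47.2, 41.2) 0.075 [436. 202.]
(-62, 41) 0.064 [443. 204.]
(-47.2, 41.2) 0.09 [436. 187.]
(-50, 83) 0.068 [479. 220.]
(72, -56) 0.068 [269. 243.]
(-57, -78) 0.068 [325. 168.]
(57, 79) 0.06 [417. 289.]
(-118, -32) 0.07 [401. 150.]
(-118, 42) 0.07 [472. 170.]
```

View pics/t2.png

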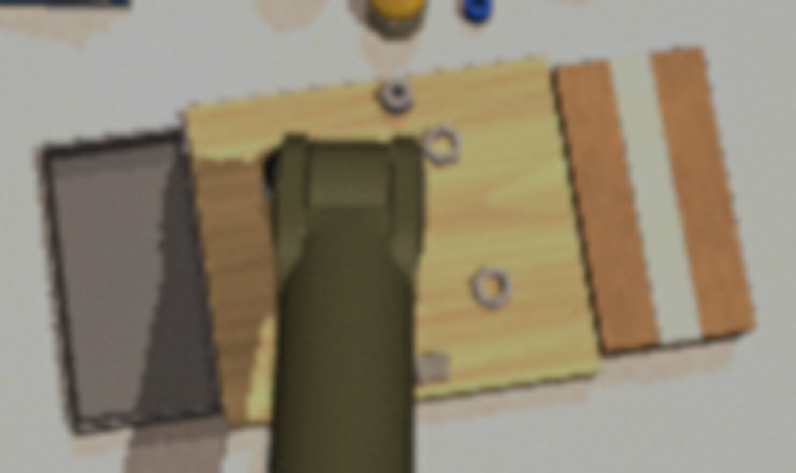

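The scene picture puts the fingertips near (437,180), which means they're about 20-30 mm higher than expected. I'll measure that from the depth.

```bash
python3 - <<'E'
from h import *
from cell import env
delta(-48.5,45,.075,90,env)
c=env.read_camera('scene');W=world(c)
np.savez('scene2.npz',**c)
q=(W[...,:2]-CT)@RB*1e3;z=W[...,2]*1e3
img=c['img']
for v in range(160,178):
    r=v
    print(v,[(int(q[r,u,0]),int(q[r,u,1]),int(z[r,u])) for u in range(264,280,2)])
w=env.read_camera('wrist')
o=env.get_obs()
w['T']=w['hand_eye'];Wt=world(w)*1e3   # tool frame
near=(w['range_z']>0)&(w['range_z']<.3)
box=Wt[215:310,225:290];
for v in range(210,300,8): print(v,[tuple(Wt[v,u].astype(int)) for u in(246,256,266)])
print(w['hand_eye'])
E
```

```text
t 5.0667 board [-47.1  40.9] z 0.075 rot [1.7987e+02 9.0000e-02 1.0127e+02] F [-0.7  0.1 -0.5] gw 0.0006
shift mm tool [ 4.1 -1.3 -0. ] turn rad [0.002 0.002 0.001] frac [0.004 0.003 0.003] in target axes [ 4.1 -1.4 -0. ]
160 [(39, 60, 183), (41, 67, 186), (40, 73, 188), (35, 77, 186), (-36, 47, 141), (-49, 48, 134), (-259, -45, 0), (-264, -39, 0)]
161 [(40, 60, 181), (37, 65, 180), (38, 72, 183), (39, 79, 185), (-34, 49, 139), (-46, 49, 132), (-252, -41, 0), (-256, -35, 0)]
162 [(38, 60, 176), (37, 65, 177), (40, 73, 181), (33, 76, 178), (-34, 49, 135), (-50, 48, 126), (-246, -38, 0), (-245, -30, 3)]
163 [(41, 61, 175), (41, 67, 177), (36, 71, 175), (33, 76, 175), (-33, 49, 132), (-49, 49, 124), (-125, 19, 76), (-238, -26, 3)]
164 [(-105, -15, 71), (40, 67, 172), (40, 73, 174), (-32, 43, 127), (-39, 46, 124), (-49, 49, 120), (-122, 20, 74), (-123, 27, 75)]
165 [(-104, -14, 68), (-105, -7, 70), (-35, 35, 120), (-32, 43, 124), (-36, 48, 123), (-51, 48, 115), (-117, 23, 73), (-117, 30, 75)]
166 [(-108, -16, 62), (-106, -7, 66), (-37, 34, 115), (-36, 41, 117), (-38, 48, 119), (-48, 49, 
[... 2654 characters left out ...]
 np.int64(-113))]
282 [(np.int64(-1), np.int64(-5), np.int64(-75)), (np.int64(-1), np.int64(0), np.int64(-75)), (np.int64(-1), np.int64(4), np.int64(-74))]
290 [(np.int64(-5), np.int64(-5), np.int64(-76)), (np.int64(-6), np.int64(0), np.int64(-75)), (np.int64(-6), np.int64(4), np.int64(-75))]
298 [(np.int64(-9), np.int64(-5), np.int64(-76)), (np.int64(-80), np.int64(0), np.int64(16)), (np.int64(-80), np.int64(8), np.int64(16))]
[[ 6.41070213e-05  9.60175406e-01  2.79397897e-01  7.58093396e-02]
 [ 9.99999967e-01  8.37960804e-06 -2.58244294e-04 -1.97220882e-04]
 [-2.50301065e-04  2.79397904e-01 -9.60175374e-01 -1.88414224e-01]
 [ 0.00000000e+00  0.00000000e+00  0.00000000e+00  1.00000000e+00]]
```

```bash
python3 - <<'E'
from h import *
from cell import env
o=env.get_obs()
w=env.read_camera('wrist');w['T']=w['hand_eye'];Wt=world(w)*1e3
rz=w['range_z']
print('v x u table of tool z')
for v in range(200,384,10): print(v,[int(Wt[v,u,2]) if rz[v,u]>0 else None for u in range(0,512,30)])
c=env.read_camera('scene');W=world(c)
R0=Ro.from_euler('xyz',o['tool_rot'],degrees=True)
t=R0.inv().apply((W.reshape(-1,3)-o['tool_pos']))*1e3
ok=(c['range_z'].ravel()>0)&(abs(t[:,0])<60)&(abs(t[:,1])<120)&(t[:,2]<0)&(t[:,2]>-200)
t=t[ok]
for y in range(-110,111,10):
    s=t[abs(t[:,1]-y)<5]
    if len(s): print('y',y,'lowest z',np.sort(s[:,2])[-4:].round(),'x of these',s[np.argsort(s[:,2])[-4:],0].round())
E
```

```text
v x u table of tool z
200 [74, 74, 74, 75, 75, 15, 16, 16, 16, 16, 16, 15, 15, 15, -35, -36, 15, 74]
210 [74, 75, 75, 75, 75, 15, 14, 15, 16, 15, 16, 15, 16, 15, 16, 16, 16, 76]
220 [74, 73, 75, 74, 75, 0, 10, 15, 16, -26, 14, 15, 15, 16, 16, 16, 14, 76]
230 [74, -99, 76, 75, 74, 0, -102, -101, -102, -42, -101, -101, 16, 15, 16, 16, -99, 75]
240 [-108, -101, 76, 75, 75, 0, -109, -110, -110, -56, -108, -109, -110, 15, 15, 17, -101, -108]
250 [-113, -102, 76, 75, 75, -115, -116, -116, -114, -112, -115, -116, -115, 16, 16, 17, -102, -113]
260 [-114, -112, -111, -112, -112, -119, -119, -119, -116, -113, -119, -120, -120, -111, -111, -112, -113, -113]
270 [-115, -114, -113, -114, -113, -119, -119, -120, -116, -114, -120, -120, -119, -114, -114, -115, -113, -114]
280 [-115, -106, 75, 75, 76, -119, -120, -120, -117, -115, -119, -120, -119, 16, 16, 2, -105, -114]
290 [-117, -107, 76, 75, 74, -119, -120, -120, -117, -101, -120, -119, -120, 15, 15, -3, -106, -116]
300 [-117, -108, 75, 76, 75, -119, -119, -119, -118, -120, -120, -120, -118, 13, 16, -2, -107, -116]
310 [-130, -108, -96, -124, -1
[... 1611 characters left out ...]
se [57. 28. 52. 47.]
y 20 lowest z [-71.  -4.  -1.  -1.] x of these [10. 40. 44. 41.]
y 30 lowest z [-104. -103. -101.  -98.] x of these [37. 34. 30. 12.]
y 40 lowest z [-111. -111. -109. -106.] x of these [32. 30. 31. 18.]
y 50 lowest z [-115. -112. -110. -108.] x of these [30. 31. 32. 31.]
y 60 lowest z [-112. -112. -112. -108.] x of these [29. 29. 31. 31.]
y 70 lowest z [-138. -135. -130. -112.] x of these [-30.  35.  35.  31.]
y 80 lowest z [-98. -98. -98. -96.] x of these [ 24.  11. -35.   7.]
y 90 lowest z [-36. -36. -36. -36.] x of these [48. 40. 33. 35.]
y 100 lowest z [-34. -34. -12. -10.] x of these [21. 53. 58. 59.]
y 110 lowest z [-20. -18. -18. -11.] x of these [58. 60. 59. 57.]
```

Both cameras agree: the fingertips are about 27 mm behind the reported TCP point, and the body about 98 mm behind it, not +11 and -43 as stated. The tip-to-body distance of 70 mm does match the sheet. To put the tips about 5 mm over the board I need a reported z of about 0.038, so I'll go down in steps and watch the force.

servo_tool(moves="0 -0.001 0.01 0 0 0 1;0 0 0.01 0 0 0 1;0 0 0.005 0 0 0 1;0 0 0 0 0 0 1;0 0 0 0 0 0 1")

```text
time_s: 5.68
tool_pos: [0.5081, 0.0259, 0.0466]
tool_rot: [179.9, 0.1, 101.2]
force: [0.0, -1.2, -0.3]
grip_width: 0.0003
```

```bash
cat >>h.py <<'E'
def tip(env,name=None):
    """lowest finger points seen by the scene camera, tool frame mm"""
    o=env.get_obs();c=env.read_camera('scene');W=world(c)
    R0=Ro.from_euler('xyz',o['tool_rot'],degrees=True)
    t=R0.inv().apply(W.reshape(-1,3)-o['tool_pos'])*1e3
    ok=(c['range_z'].ravel()>0)&(abs(t[:,0])<13)&(abs(t[:,1])<17)&(t[:,2]<10)&(t[:,2]>-80)&(W.reshape(-1,3)[:,2]>.0625)
    s=t[ok];z=W.reshape(-1,3)[ok][:,2]
    print('tip tool z',np.sort(s[:,2])[-6:].round(1),'world z',np.sort(z)[:6].round(4),'x range',s[:,0].min().round(),s[:,0].max().round(),'y',s[:,1].min().round(),s[:,1].max().round())
    if name: cv2.imwrite(name,cv2.resize(cv2.cvtColor(c['img'],cv2.COLOR_RGB2BGR)[120:250,150:370],None,fx=3.6,fy=3.6,interpolation=cv2.INTER_CUBIC))
E
python3 - <<'E'
from h import *
from cell import env
delta(-48.5,45,.038,90,env)
tip(env,'pics/s3.png')
E
```

```text
t 5.6833 board [-48.8  40.3] z 0.0466 rot [1.7994e+02 1.1000e-01 1.0121e+02] F [ 0.  -1.2 -0.3] gw 0.0003
shift mm tool [4.7 0.3 8.6] turn rad [0.001 0.002 0.   ] frac [0.002 0.004 0.001] in target axes [4.7 0.3 8.6]
tip tool z [-30.3 -28.3 -28.1 -27.9 -26.1 -16.4] world z [0.0629 0.0727 0.0745 0.0747 0.0749 0.0769] x range -11.0 11.0 y -17.0 16.0
```

View pics/s3.png

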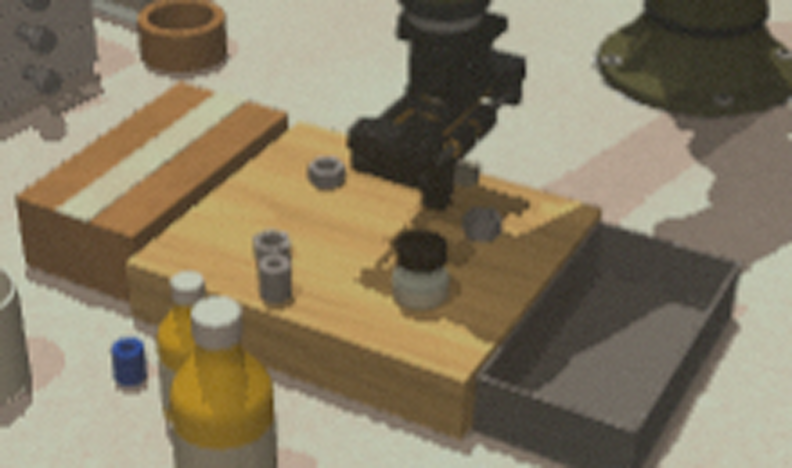

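The tips are now at (437,203), at a measured z of about 0.073. I'll go down 7 mm more and push a short way.

servo_tool(moves="0 0 0.004 0 0 0 1;0 0 0.003 0 0 0 1;0.005 0 0 0 0 0 1;0.01 0 0 0 0 0 1;0.01 0 0 0 0 0 1;0.01 0 0 0 0 0 1")

```text
time_s: 6.23
tool_pos: [0.5016, 0.0607, 0.0393]
tool_rot: [179.9, 0.2, 101.0]
force: [-0.6, 0.1, 0.0]
grip_width: 0.0005
```

```bash
python3 - <<'E'
from h import *
from cell import env
delta(-48.5,190,.038,90,env)
tip(env,'pics/s4.png');wrist(env)
E
```

```text
t 6.2333 board [-48.4  75.8] z 0.0393 rot [1.7988e+02 1.6000e-01 1.0097e+02] F [-0.6  0.1  0. ] gw 0.0005
shift mm tool [114.2  -0.5   1. ] turn rad [ 0.002  0.003 -0.004] frac [ 0.004  0.005 -0.008] in target axes [ 1.142e+02 -1.000e-01  1.300e+00]
tip tool z [-29.6 -29.4 -27.6 -27.5 -25.3 -24. ] world z [0.0633 0.0646 0.0669 0.0669 0.0687 0.0689] x range -10.0 12.0 y -15.0 15.0
[ 222  173   60   80 2333] [253. 212.] board mid [-51.2 101. ] [34.4 37.8] z [0.0689 0.1006]
[ 390  195  121   58 4168] [434. 226.] board mid [56.1 87. ] [38.6 37.8] z [0.0691 0.1108]
[246 279  22  25 425] [256. 288.] board mid [-48.5  73.8] [10.1 12.1] z [0.1137 0.1158]
[430 278  31  22 355] [448. 286.] board mid [46.7 70.4] [12.3 13.3] z [0.1063 0.1122]
[134 282  11  22 186] [139. 294.] board mid [-125.3   39.5] [ 6.8 11.3] z [0.0685 0.0761]
[392 372  42  12 286] [414. 379.] board mid [ 71.9 -41.5] [29.4 12. ] z [0.0663 0.0732]
```

View pics/s4.png

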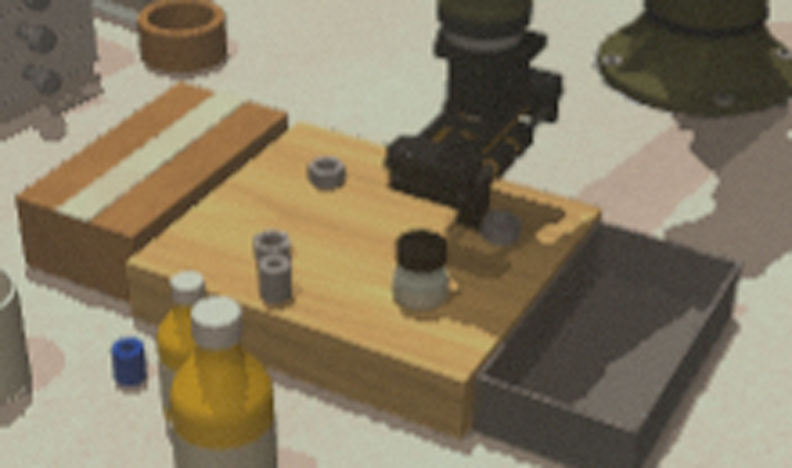

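Nut3 is now moving ahead of the fingers, from (482,222) to (500,228). I'll continue.

servo_tool(moves="0.012 0 0.001 0 0 0 1;0.012 0 0.001 0 0 0 1;0.012 0 0.001 0 0 0 1;0.012 0 0.001 0 0 0 1;0.012 0 0.001 0 0 0 1")

```text
time_s: 6.75
tool_pos: [0.4907, 0.1216, 0.0354]
tool_rot: [179.7, 0.2, 101.1]
force: [-0.1, 0.3, 0.2]
grip_width: 0.0007
```

```bash
python3 - <<'E'
from h import *
from cell import env
delta(-48.5,190,.038,90,env)
wrist(env,'pics/w5.png')
E
```

```text
t 6.75 board [-47.3 137.6] z 0.0354 rot [179.71   0.22 101.11] F [-0.1  0.3  0.2] gw 0.0007
shift mm tool [52.4 -1.3 -2.8] turn rad [ 0.005  0.004 -0.001] frac [ 0.01   0.008 -0.003] in target axes [52.4 -1.2 -2.6]
[ 221  175   61   78 2326] [253. 213.] board mid [-50.6 159.8] [34.5 37.4] z [0.0688 0.0967]
[245 279  23  25 427] [256. 288.] board mid [-47.7 135.5] [10.1 16.9] z [0.1099 0.112 ]
[ 380  281   75   36 2021] [417. 301.] board mid [58.3 92. ] [42.2 28.4] z [0.0674 0.0896]
[416 371  22  13 220] [427. 376.] board mid [45.8 76. ] [11.  13.4] z [0.1089 0.1121]
```

View pics/w5.png

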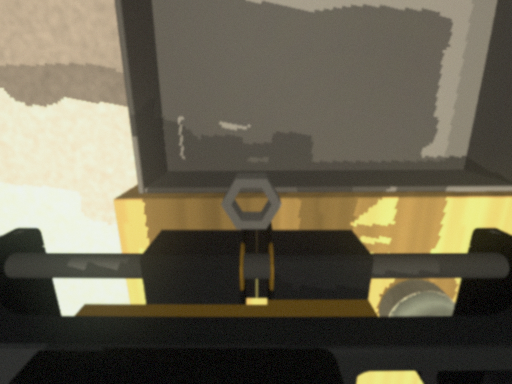

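Nut3 is flat against the fingers at (251,203), just short of the edge. I'll push it over.

servo_tool(moves="0.012 -0.001 -0.002 0 0 0 1;0.012 -0.001 0 0 0 0 1;0.012 0 0 0 0 0 1;0.012 0 0 0 0 0 1;0 0 0 0 0 0 1")

```text
time_s: 7.22
tool_pos: [0.4783, 0.1741, 0.0376]
tool_rot: [179.7, 0.1, 101.4]
force: [0.5, 0.2, 0.1]
grip_width: 0.0003
```

```bash
python3 - <<'E'
from h import *
from cell import env
delta(-48.5,190,.038,90,env)
wrist(env,'pics/w6.png')
E
```

```text
t 7.2167 board [-49.3 191.5] z 0.0376 rot [1.7968e+02 1.5000e-01 1.0141e+02] F [0.5 0.2 0.1] gw 0.0003
shift mm tool [-1.5  0.8 -0.4] turn rad [0.006 0.003 0.004] frac [0.011 0.005 0.008] in target axes [-1.5  0.8 -0.4]
[241 221  32  32 834] [257. 236.] board mid [-49.6 198.5] [18.2  8.6] z [0.0682 0.1023]
[246 279  22  25 421] [256. 288.] board mid [-49.8 186.4] [10.1 11.5] z [0.1122 0.1144]
[372 371  66  13 805] [405. 377.] board mid [55.5 87.9] [35.8 30. ] z [0.0736 0.0919]
```

View pics/w6.png

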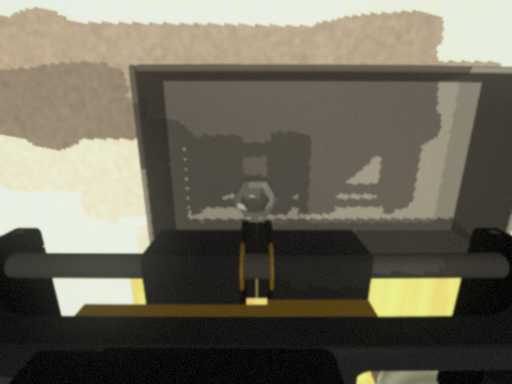

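Nut3 is in the bin at (255,200). I'll lift and go back behind nut2.

servo_tool(moves="0 0 -0.03 0 0 0 1;0 0 -0.03 0 0 0 1;-0.03 0 -0.01 0 0 0 1;-0.04 0 0 0 0 0 1;-0.04 0 0 0 0 0 1;-0.04 0 0 0 0 0 1;-0.04 0 0 0 0 0 1;-0.04 -0.002 0 0 0 0 1;-0.035 -0.002 0 0 0 0 1;-0.02 -0.002 0 0 0 0 1;0 0 0 0 0 0 1")

```text
time_s: 8.18
tool_pos: [0.5309, -0.1273, 0.1144]
tool_rot: [179.5, 0.7, 101.4]
force: [-0.5, -0.0, -0.3]
grip_width: 0.0009
```

```bash
python3 - <<'E'
from h import *
from cell import env
delta(-54.5,-114,.04,90,env)
wrist(env,'pics/w7.png')
E
```

```text
t 8.1833 board [ -56.1 -114.4] z 0.1144 rot [179.48   0.69 101.44] F [-0.5 -0.  -0.3] gw 0.0009
shift mm tool [ 1.3  0.9 74.4] turn rad [0.009 0.012 0.004] frac [0.018 0.024 0.009] in target axes [ 0.4  1.6 74.4]
[ 157    0   42  102 3120] [178.  50.] board mid [-116.1    5. ] [25.4 71.7] z [0.0719 0.0765]
[ 453   70   59   38 1789] [484.  89.] board mid [118.5 -20.9] [27.6 26. ] z [0.0693 0.0921]
[ 390  111   44   43 1052] [412. 132.] board mid [ 73.1 -54.3] [33.2 33.8] z [0.0673 0.0764]
[238 140  41  38 727] [258. 159.] board mid [-54.5 -76.8] [33.8 31. ] z [0.0696 0.0763]
[364 243  88  10 761] [408. 248.] board mid [  86.8 -161.7] [80.6  6.3] z [0.0671 0.0759]
[ 368  279   77   38 2639] [406. 297.] board mid [  91.8 -213.9] [76. 44.] z [0.0748 0.077 ]
```

View pics/w7.png

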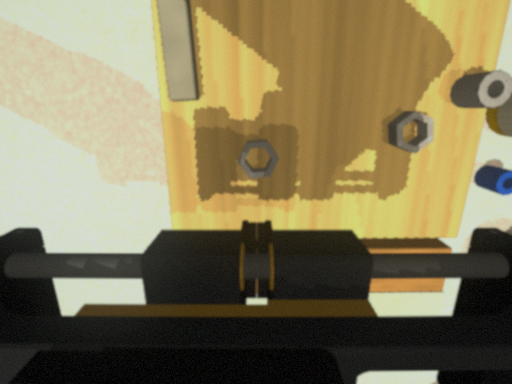

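Nut2 is straight ahead at (258,159), board (-54.5,-77). Going down.

servo_tool(moves="0 0.001 0.025 0.02 0.02 0 1;0 0 0.025 0 0 0 1;0 0 0.012 0 0 0 1;0 0 0.004 0 0 0 1;0 0 0 0 0 0 1")

```text
time_s: 8.65
tool_pos: [0.5329, -0.1218, 0.0468]
tool_rot: [180.0, -0.1, 101.6]
force: [-0.3, -0.1, 0.1]
grip_width: 0.0005
```

```bash
python3 - <<'E'
from h import *
from cell import env
delta(-54.5,-114,.039,90,env)
E
```

```text
t 8.65 board [ -53.1 -109.4] z 0.0468 rot [ 1.7995e+02 -1.4000e-01  1.0162e+02] F [-0.3 -0.1  0.1] gw 0.0005
shift mm tool [-4.6 -1.4  7.8] turn rad [ 0.001 -0.002  0.008] frac [ 0.002 -0.005  0.015] in target axes [-4.6 -1.4  7.8]
```

servo_tool(moves="0 -0.001 0.005 0 0 0.015 1;0 0 0.003 0 0 0 1;0.006 0 0.001 0 0 0 1;0.012 0 0.0005 0 0 0 1;0.012 0 0.0005 0 0 0 1;0.012 0 0.0005 0 0 0 1;0.012 0 0.0005 0 0 0 1;0.012 0 0.0005 0 0 0 1")

```text
time_s: 9.32
tool_pos: [0.5221, -0.0541, 0.0397]
tool_rot: [179.5, -0.0, 101.1]
force: [0.5, 0.6, -0.2]
grip_width: 0.0005
```

```bash
python3 - <<'E'
from h import *
from cell import env
delta(-54.5,190,.038,90,env)
wrist(env,'pics/w8.png')
E
```

```text
t 9.3167 board [-50.5 -40.9] z 0.0397 rot [ 1.7946e+02 -4.0000e-02  1.0108e+02] F [ 0.5  0.6 -0.2] gw 0.0005
shift mm tool [230.9  -4.4   1.9] turn rad [ 0.009 -0.001 -0.002] frac [ 0.019 -0.001 -0.004] in target axes [230.9  -4.    1.7]
[ 423    0   89   68 5275] [468.  31.] board mid [55.3 74.7] [37.4 32.4] z [0.0691 0.1102]
[ 111   93   62  132 5610] [142. 157.] board mid [-115.7    7.5] [25.6 75.1] z [0.07   0.0763]
[ 227  173   59   80 2307] [256. 212.] board mid [-51.3 -19. ] [34.3 38. ] z [0.0691 0.101 ]
[502 190  10  33 199] [508. 207.] board mid [109.2 -22.5] [ 8.9 21.4] z [0.0662 0.0717]
[421 228  50  25 774] [445. 242.] board mid [ 71.5 -45.6] [29.4 18. ] z [0.0667 0.076 ]
[246 279  22  25 423] [256. 288.] board mid [-51.3 -45.9] [10.1 11.8] z [0.1143 0.1164]
[357 372  80  12 765] [398. 379.] board mid [  56.2 -159.8] [63.9  3.7] z [0.0664 0.0737]
```

View pics/w8.png

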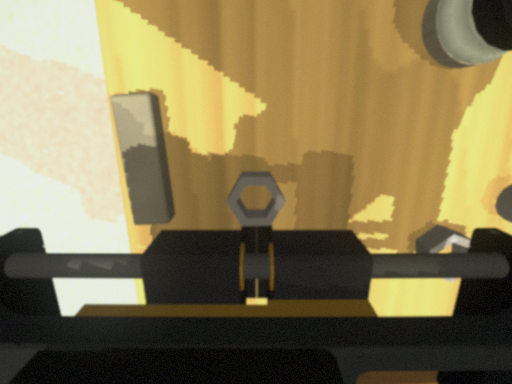

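Nut2 is flat against the fingers at (256,200), and the stone is clear at (142,157). Continuing.

servo_tool(moves="0.012 -0.001 0.001 0 0 0 1;0.014 -0.001 0.001 0 0 0 1;0.014 0 0.0005 0 0 0 1;0.014 0 0.0005 0 0 0 1;0.014 0 0.0005 0 0 0 1;0.014 0 0.0005 0 0 0 1;0.014 0 0.0005 0 0 0 1;0.014 0 0.0005 0 0 0 1")

```text
time_s: 10.03
tool_pos: [0.5016, 0.0597, 0.0401]
tool_rot: [178.8, -0.1, 101.2]
force: [0.8, -0.2, -0.9]
grip_width: 0.0004
```

```bash
python3 - <<'E'
from h import *
from cell import env
delta(-50,190,.038,90,env)
wrist(env,'pics/w9.png')
E
```

```text
t 10.0333 board [-48.6  74.7] z 0.0401 rot [ 1.7885e+02 -1.4000e-01  1.0116e+02] F [ 0.8 -0.2 -0.9] gw 0.0004
shift mm tool [115.3  -1.5   2.3] turn rad [ 0.02  -0.002 -0.001] frac [ 0.04  -0.005 -0.001] in target axes [115.3  -1.4   2.1]
[ 227  173   59   80 2310] [256. 212.] board mid [-49.7  96.6] [34.3 37.7] z [0.069  0.1017]
[ 390  187  122   66 5117] [439. 222.] board mid [56.3 85.8] [38.7 40.3] z [0.0699 0.1116]
[134 279  11  25 206] [139. 292.] board mid [-125.5   37.5] [ 6.6 15. ] z [0.0705 0.0763]
[246 279  22  25 426] [256. 288.] board mid [-50.2  69.1] [10.1 12.3] z [0.1147 0.1166]
[392 371  45  13 510] [414. 377.] board mid [ 71.4 -44.4] [30.6 17.2] z [0.0674 0.0759]
```

View pics/w9.png

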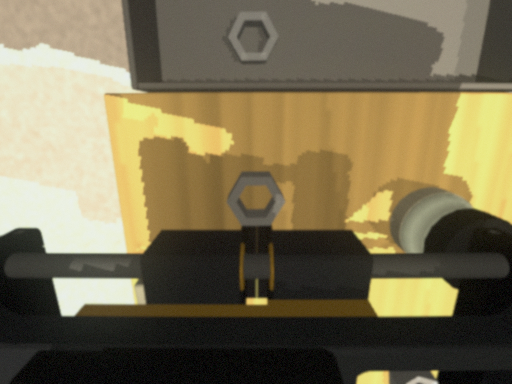

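Nut3 lies flat in the bin at (253,37), and nut2 is still flat on the fingers. Now over the edge.

servo_tool(moves="0.012 0 0.001 0.04 0 0 1;0.013 0 0.001 0 0 0 1;0.013 0 0.0005 0 0 0 1;0.013 0 0.0005 0 0 0 1;0.013 0 0 0 0 0 1;0.013 0 0 0 0 0 1;0.013 0 0 0 0 0 1;0.013 0 0 0 0 0 1;0 0 0 0 0 0 1")

```text
time_s: 10.83
tool_pos: [0.4839, 0.1703, 0.0407]
tool_rot: [-180.0, -0.3, 101.3]
force: [0.4, 1.3, 0.2]
grip_width: 0.0007
```

```bash
python3 - <<'E'
from h import *
from cell import env
delta(-50,190,.038,90,env)
wrist(env,'pics/w10.png')
E
```

```text
t 10.8333 board [-44.5 186.7] z 0.0407 rot [-179.97   -0.26  101.26] F [0.4 1.3 0.2] gw 0.0007
shift mm tool [ 3.3 -5.5  2.7] turn rad [-0.    -0.005  0.001] frac [-0.001 -0.009  0.003] in target axes [ 3.3 -5.5  2.7]
[241 220  32  33 866] [256. 236.] board mid [-44.6 193.7] [18.1  8.2] z [0.0694 0.1054]
[246 279  22  25 424] [256. 288.] board mid [-44.6 180.9] [10.  12.4] z [0.1152 0.1173]
[367 371  71  13 847] [403. 377.] board mid [59.9 87.6] [44.7 32.5] z [0.0783 0.0999]
```

View pics/w10.png

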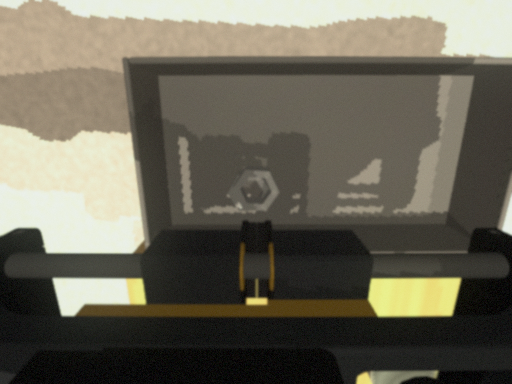

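Nut2 dropped into the bin at (255,190), beside or on nut3. For nut1 I'll push diagonally along board direction 120°, which misses the jar by about 17 mm. The tool's y axis goes along the push, so the gripper body stays away from the glue bottle. First I'll lift and cross over.

servo_tool(moves="0 0 -0.035 0 0 0 1;0 0 -0.04 0 0 0 1;-0.01 0.005 -0.025 0 0 0 1;-0.035 0.017 0 0 0 0 1;-0.036 0.018 0 0 0 0 1;-0.036 0.018 0 0 0 0 1;-0.036 0.018 0 0 0 0 1;-0.036 0.018 0 0 0 0 1;-0.036 0.018 0 0 0 0 1;-0.03 0.015 0 0 0 0 1;-0.015 0.007 0 0 0 0.1 1;0 0 0 0 0 0.24 1;0 0 0 0 0 0.24 1;0 0 0 0 0 0.24 1;0 0 0 0 0 0.24 1;0 0 0 0 0 0.24 1;0 0 0 0 0 0.24 1;0 0 0 0 0 0.24 1;0 0 0 0 0 0.15 1;0 0 0 0 0 0 1")

```text
time_s: 12.55
tool_pos: [0.6721, -0.1122, 0.1461]
tool_rot: [179.5, 1.0, 43.6]
force: [-0.6, -0.9, 0.8]
grip_width: 0.0006
```

```bash
python3 - <<'E'
from h import *
from cell import env
delta(94,-91,.04,30,env)
print(env.get_obs()['qpos'].round(1))
wrist(env,'pics/w11.png')
E
```

```text
t 12.55 board [  85.3 -127. ] z 0.1461 rot [179.54   1.02  43.56] F [-0.6 -0.9  0.8] gw 0.0006
shift mm tool [ 28.5 -26.6 105.4] turn rad [0.008 0.018 0.041] frac [0.017 0.035 0.083] in target axes [ 25.5 -26.9 106.1]
[-29.1  31.1  51.3  83.2 -23.3  77.3 -23.2]
[ 214    0   66   44 2278] [246.  19.] board mid [210.8 -38.3] [43.6 49.1] z [0.0744 0.1054]
[ 400   16  112  103 4700] [460.  66.] board mid [ 275.3 -213.2] [90.7 80.5] z [0.0678 0.0899]
[   0   63   75   58 3699] [34. 93.] board mid [62.1 77.9] [44.5 40. ] z [0.0719 0.1122]
[155  83  38  34 947] [173. 100.] board mid [119.4 -21.7] [26.4 26.4] z [0.0702 0.0923]
[166 143  37  37 633] [184. 161.] board mid [ 73.9 -53.8] [31.9 34.1] z [0.0676 0.0762]
[ 272  172  135   81 4835] [334. 215.] board mid [  95.3 -224.2] [ 68.6 130.4] z [0.0737 0.0766]
[ 53 278  40  20 512] [ 74. 286.] board mid [-114.3  -12. ] [23.7 37.8] z [0.0697 0.0761]
[247 298  20   6 120] [256. 300.] board mid [ -22.2 -197. ] [16.7 21.3] z [0.0745 0.0764]
```

View pics/w11.png

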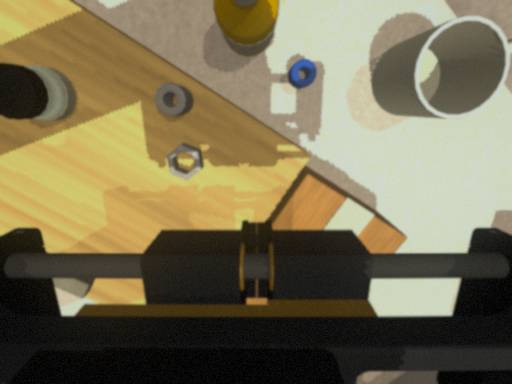

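Wrist view: nut1 is at (184,161), the hex one. The taller round collar is at (173,100) and the blue look-alike at (302,73). Moving into line behind nut1.

servo_tool(moves="0.014 -0.013 0.01 0.015 0.03 0.08 1;0.012 -0.011 0.02 0 0 0 1;0.003 -0.002 0.025 0 0 0 1;0 0 0.02 0 0 0 1;0 0 0.01 0 0 0 1;0 0 0 0 0 0 1;0 0 0 0 0 0 1")

```text
time_s: 13.18
tool_pos: [0.6767, -0.0787, 0.0603]
tool_rot: [179.7, 0.1, 42.0]
force: [0.6, -0.5, 0.7]
grip_width: 0.0004
```

```bash
python3 - <<'E'
from h import *
from cell import env
delta(95,-91,.039,30,env)
E
```

```text
t 13.1833 board [ 96.4 -95.1] z 0.0603 rot [1.7974e+02 8.0000e-02 4.1980e+01] F [ 0.6 -0.5  0.7] gw 0.0004
shift mm tool [ 0.9 -4.3 21.3] turn rad [0.005 0.001 0.014] frac [0.009 0.003 0.028] in target axes [ 0.8 -4.2 21.3]
```

servo_tool(moves="0.001 0 0.01 0.01 0 0.03 1;0 0 0.008 0 0 0 1;0 0 0.003 0 0 0 1;0 0 0 0 0 0 1")

```text
time_s: 13.52
tool_pos: [0.6797, -0.0803, 0.041]
tool_rot: [179.8, -0.1, 41.0]
force: [0.2, -0.5, 0.3]
grip_width: 0.0004
```

```bash
python3 - <<'E'
from h import *
from cell import env
delta(95,-91,.039,30,env)
wrist(env,'pics/w12.png')
E
```

```text
t 13.5167 board [ 98.9 -97.2] z 0.041 rot [ 1.7983e+02 -1.1000e-01  4.1020e+01] F [ 0.2 -0.5  0.3] gw 0.0004
shift mm tool [-0.3 -7.3  2. ] turn rad [ 0.003 -0.002 -0.003] frac [ 0.006 -0.004 -0.006] in target axes [-0.3 -7.3  2. ]
[ 211    0  109   57 4603] [264.  23.] board mid [206.5 -38.9] [35.2 47. ] z [0.0739 0.0992]
[ 119  126   65   53 2608] [151. 151.] board mid [119.6 -21.1] [26.3 26.7] z [0.0704 0.092 ]
[147 211  54  32 659] [174. 224.] board mid [ 77.7 -50.7] [24.7 27.4] z [0.0675 0.076 ]
[241 220  32  33 867] [256. 236.] board mid [107.4 -92.3] [11.7 15.7] z [0.0699 0.1056]
[246 279  22  25 425] [256. 288.] board mid [ 94.2 -99.9] [14.8 13.5] z [0.1156 0.1177]
[ 368  279   89   38 2864] [410. 298.] board mid [ 110.4 -208.8] [38.1 66.2] z [0.0745 0.0768]
[357 371  81  13 969] [398. 377.] board mid [  54.4 -244.9] [38.2 57.5] z [0.0747 0.0768]
```

View pics/w12.png

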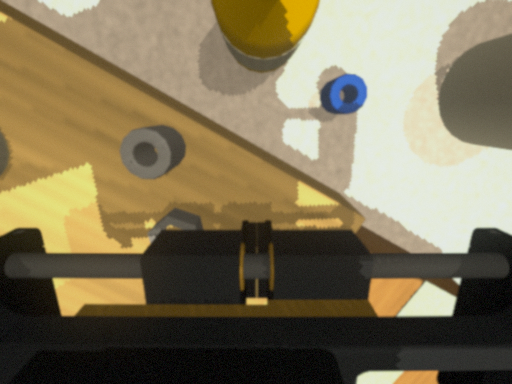

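The tool is in line behind nut1, with its rim visible at (174,220). The push is along the tool's -y.

servo_tool(moves="0 -0.006 0.001 0 0 0 1;0 -0.01 0.001 0 0 0 1;0 -0.01 0.0005 0 0 0 1;0 -0.01 0.0005 0 0 0 1;0 -0.01 0.0005 0 0 0 1")

```text
time_s: 13.98
tool_pos: [0.6485, -0.0455, 0.0391]
tool_rot: [179.6, -0.2, 40.9]
force: [-0.3, 0.4, 0.5]
grip_width: 0.0004
```

```bash
python3 - <<'E'
from h import *
from cell import env
delta(-62,180,.039,30,env)
tip(env,'pics/s5.png');wrist(env,'pics/w13.png')
E
```

```text
t 13.9833 board [ 75.1 -57. ] z 0.0391 rot [179.62  -0.2   40.87] F [-0.3  0.4  0.5] gw 0.0004
shift mm tool [  -1.8 -273.8   -1.8] turn rad [ 0.007 -0.003 -0.006] frac [ 0.013 -0.007 -0.011] in target axes [-2.000e-01 -2.738e+02  1.000e-01]
tip tool z [-30.9 -29.2 -28.9 -28.5 -25.7 -23.7] world z [0.0629 0.0648 0.0675 0.068  0.0681 0.07  ] x range -9.0 13.0 y -16.0 16.0
[ 309    0  117   57 4873] [363.  23.] board mid [206.3 -37.5] [35.6 48.8] z [0.0708 0.0985]
[   0  106   85   96 6237] [ 36. 151.] board mid [62.9 77.7] [44. 39.] z [0.07   0.1113]
[ 217  125   53   55 2005] [243. 153.] board mid [119.7 -20.9] [26.5 26.4] z [0.0767 0.0921]
[ 190  207   83   46 1520] [239. 229.] board mid [ 75.  -35.8] [26.9 42.9] z [0.0676 0.1019]
[246 279  22  25 425] [256. 288.] board mid [ 69.5 -56.7] [15.1 13.3] z [0.1131 0.1151]
[ 378  278   83   39 2337] [424. 298.] board mid [  90.3 -176.4] [53.4 36.2] z [0.0681 0.0761]
[357 371  81  13 970] [398. 377.] board mid [  31.4 -197.9] [38.1 53. ] z [0.0746 0.0767]
```

View pics/s5.png

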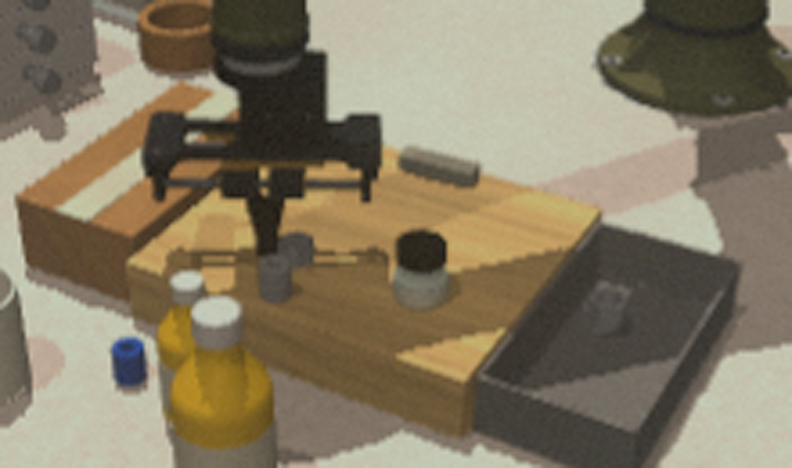

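View pics/w13.png

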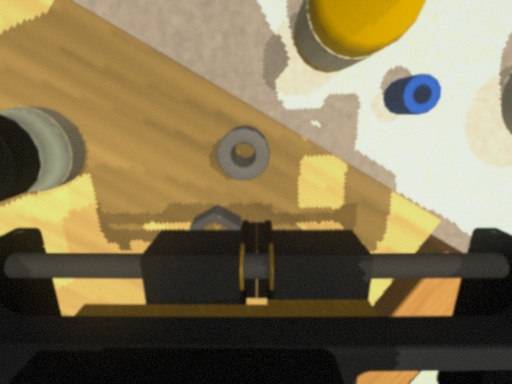

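Nut1 is being pushed and shows right of the fingers at (297,248) in the scene view. The collar hasn't moved. Continuing.

servo_tool(moves="0 -0.01 0 0 0 0 1;0 -0.012 0.0005 0 0 0 1;0 -0.012 0.0005 0 0 0 1;0 -0.012 0.0005 0 0 0 1;0 -0.012 0.0005 0 0 0 1")

```text
time_s: 14.5
tool_pos: [0.6107, -0.0003, 0.0381]
tool_rot: [179.4, -0.4, 40.9]
force: [0.1, -0.3, -0.5]
grip_width: 0.0006
```

```bash
python3 - <<'E'
from h import *
from cell import env
delta(-62,180,.039,30,env)
tip(env,'pics/s6.png');wrist(env,'pics/w14.png')
E
```

```text
t 14.5 board [46.8 -5.3] z 0.0381 rot [179.4   -0.36  40.95] F [ 0.1 -0.3 -0.5] gw 0.0006
shift mm tool [  -2.5 -214.8   -3.2] turn rad [ 0.01  -0.006 -0.004] frac [ 0.021 -0.013 -0.008] in target axes [  -1.6 -214.8   -0.9]
tip tool z [-30.3 -29.9 -29.3 -26.9 -26.8 -25. ] world z [0.0631 0.0649 0.0649 0.0673 0.0681 0.0684] x range -9.0 13.0 y -14.0 16.0
[ 424    0   88   60 4527] [469.  26.] board mid [195.9 -34.5] [14.7 44.8] z [0.0685 0.0958]
[  54  107  130  101 9992] [118. 155.] board mid [62.4 80.5] [43.8 43.9] z [0.0768 0.1122]
[ 324  128   65   54 2614] [356. 154.] board mid [119.4 -20.5] [25.7 26.3] z [0.0703 0.0921]
[189 208  51  22 657] [215. 221.] board mid [42.2 24.3] [17. 27.] z [0.067 0.076]
[241 221  32  32 829] [257. 236.] board mid [54.2  2.6] [11.5 15.9] z [0.0681 0.1023]
[246 279  22  25 425] [256. 288.] board mid [41.  -4.8] [14.8 13.5] z [0.112  0.1139]
[399 371  39  13 408] [420. 377.] board mid [   7.9 -164.9] [29.3 13.9] z [0.067  0.0759]
```

View pics/s6.png

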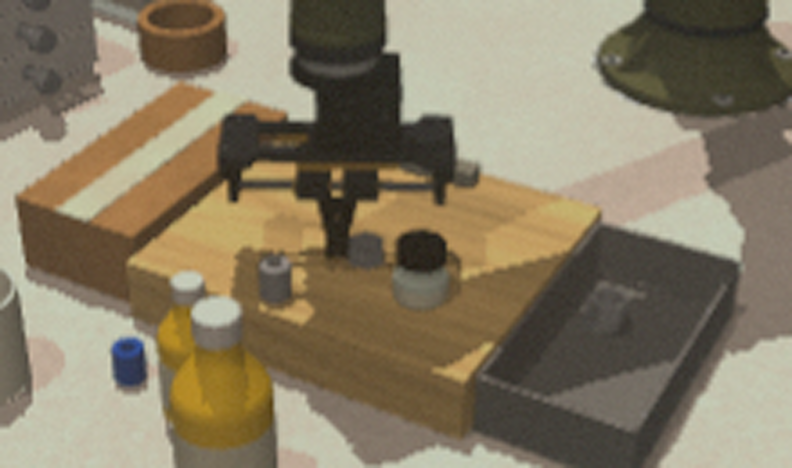

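View pics/w14.png

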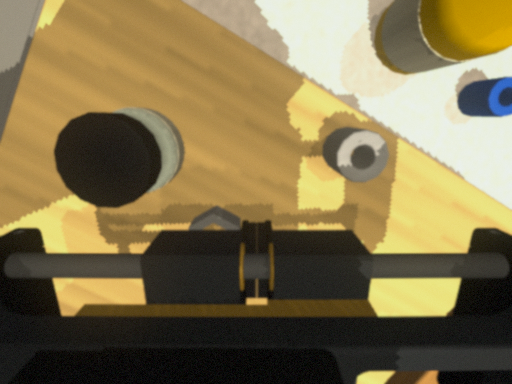

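Nut1 is steady on the fingers at (215,215) in the wrist view, and the line past the jar is clear. Continuing.

servo_tool(moves="0 -0.01 -0.001 0.02 -0.01 0 1;0 -0.012 0 0 0 0 1;0 -0.012 0 0 0 0 1;-0.001 -0.012 0 0 0 0 1;0 -0.012 0 0 0 0 1;0 -0.012 0 0 0 0 1;0 -0.012 0 0 0 0 1")

```text
time_s: 15.18
tool_pos: [0.5565, 0.0598, 0.0406]
tool_rot: [179.9, -0.1, 40.7]
force: [-0.2, -0.1, 1.0]
grip_width: 0.0003
```

```bash
python3 - <<'E'
from h import *
from cell import env
delta(-62,180,.039,30,env)
tip(env,'pics/s7.png');wrist(env,'pics/w15.png')
E
```

```text
t 15.1833 board [ 5.3 64.2] z 0.0406 rot [ 1.7986e+02 -5.0000e-02  4.0660e+01] F [-0.2 -0.1  1. ] gw 0.0003
shift mm tool [  -1.6 -133.9    1.2] turn rad [ 0.002 -0.001 -0.009] frac [ 0.005 -0.002 -0.018] in target axes [  -0.4 -133.9    1.6]
tip tool z [-34.4 -33.1 -32.7 -31.3 -28.2 -27.8] world z [0.0683 0.0688 0.0718 0.0733 0.0737 0.0749] x range -12.0 13.0 y -16.0 16.0
[ 241  105   97   98 7465] [288. 153.] board mid [62.4 83.3] [43.5 44.1] z [0.0843 0.1123]
[ 456  124   56   55 2407] [488. 150.] board mid [118.7 -17.8] [26.3 22.1] z [0.0683 0.0919]
[ 190  207   83   46 1539] [239. 229.] board mid [ 5.  85.1] [27.4 42.8] z [0.0679 0.1033]
[246 279  22  25 425] [256. 288.] board mid [-0.4 64.3] [15.3 13.1] z [0.1147 0.1166]
```

View pics/s7.png

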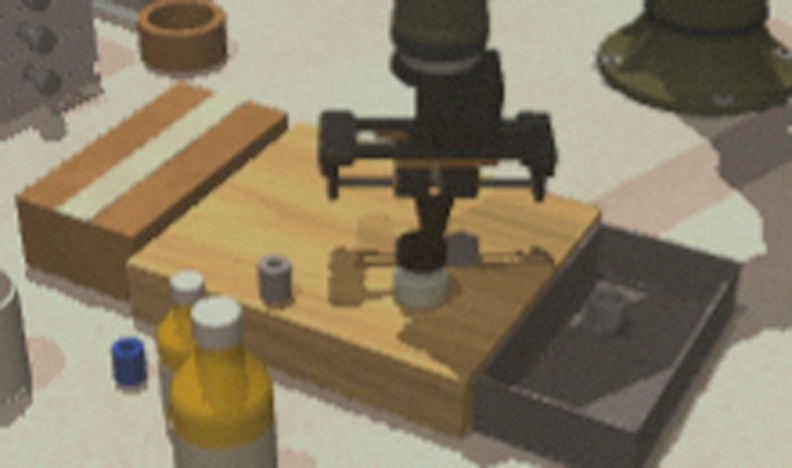

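View pics/w15.png

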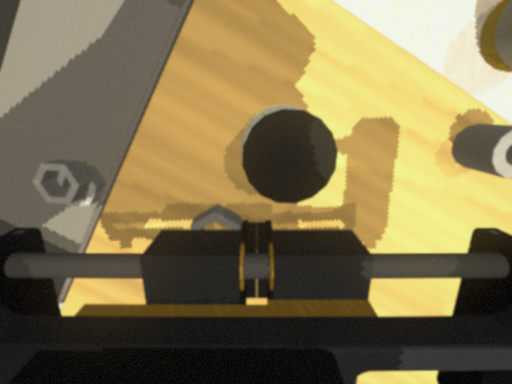

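```bash
python3 - <<'E'
from h import *
from cell import env
o=env.get_obs();c=env.read_camera('wrist')
T=np.eye(4);T[:3,:3]=Ro.from_euler('xyz',o['tool_rot'],degrees=True).as_matrix();T[:3,3]=o['tool_pos']
c['T']=T@c['hand_eye'];W=world(c)
q=(W[...,:2]-CT)@RB*1e3
m=((W[...,2]>.009)&(W[...,2]<.05)&(q[...,1]>172)&(q[...,1]<280)&(abs(q[...,0])<118)).astype(np.uint8)
n,l,s,cc=cv2.connectedComponentsWithStats(m)
for i in range(1,n):
    if s[i,4]<40: continue
    p=q[l==i];z=W[l==i][:,2]
    print(s[i],cc[i].round(),p.min(0).round(),p.max(0).round(),np.percentile(z,[5,50,95]).round(4))
cv2.imwrite('pics/w16.png',cv2.resize(cv2.cvtColor(c['img'],cv2.COLOR_RGB2BGR)[120:250,0:200],None,fx=4,fy=4,interpolation=cv2.INTER_CUBIC))
E
```

```text
[  31  160   71   46 2455] [ 66. 183.] [-67. 185.] [-28. 223.] [0.0128 0.0289 0.0358]
```

View pics/w16.png

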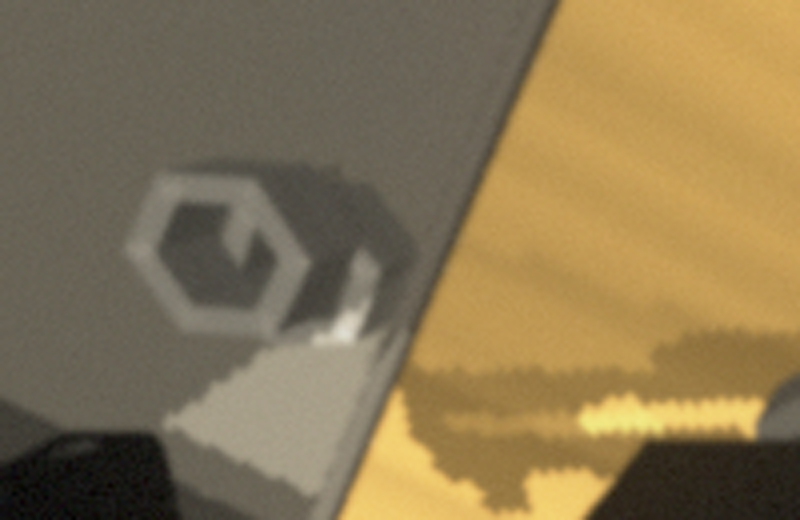

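Two nuts are stacked in the bin: x -67..-28, top at 0.036. On its present heading nut1 would drop onto them, so I'll reposition and send it straight in at about x = +5.

servo_tool(moves="0 0.015 0 0 0 0 1;0 0.02 -0.02 0 0 0 1;-0.01 0.01 -0.035 0 0 -0.1 1;-0.01 0 -0.03 0 0 -0.22 1;0 0 0 0 0 -0.24 1;0 0 0 0 0 -0.24 1;0 0 0 0 0 -0.24 1;0 0 0 0 0 -0.24 1;0 0 0 0 0 -0.24 1;0 0 0 0 0 -0.14 1;0 0 0 0 0 0 1;0 0 0 0 0 0 1")

```text
time_s: 16.33
tool_pos: [0.5798, -0.0057, 0.1335]
tool_rot: [179.4, 0.6, 89.6]
force: [0.1, -0.5, 0.4]
grip_width: 0.0004
```

```bash
python3 - <<'E'
from h import *
from cell import env
delta(-20,52,.039,78,env)
wrist(env,'pics/w17.png')
E
```

```text
t 16.3333 board [15.4 -4.6] z 0.1335 rot [179.42   0.59  89.61] F [ 0.1 -0.5  0.4] gw 0.0004
shift mm tool [ 49.3 -47.   93.5] turn rad [0.01  0.01  0.007] frac [0.02  0.02  0.015] in target axes [ 48.  -46.4  94.5]
[ 261   54   63   63 3039] [292.  86.] board mid [59.8 81.7] [44.1 45. ] z [0.0819 0.1125]
[500  64  12  54 396] [507.  92.] board mid [252.7  41.8] [10.3 45.8] z [0.0664 0.0746]
[189  76  40  41 723] [208.  96.] board mid [-6.2 89.4] [30.3 33. ] z [0.069  0.0766]
[ 436  156   76   58 3097] [471. 184.] board mid [212.3 -34.8] [48.7 52.4] z [0.0703 0.1155]
[  93  169   53   78 2002] [120. 207.] board mid [-115.6    7.9] [25.2 75.5] z [0.0684 0.0762]
[351 174  38  35 958] [370. 191.] board mid [118.8 -20.2] [25.7 26.5] z [0.0698 0.092 ]
[372 303  14  14 132] [379. 310.] board mid [ 121.2 -164.2] [11.6 11.6] z [0.0669 0.0763]
[357 371  34  13 374] [374. 378.] board mid [ 107.1 -258.6] [40.2 26. ] z [0.0743 0.0763]
```

View pics/w17.png

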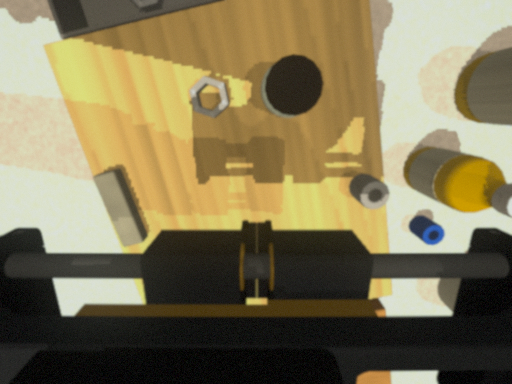

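Nut1 is alone at (208,96), board (-6,89). I'll approach from behind with the tool x about 86° in the board frame.

servo_tool(moves="0.022 -0.017 0 0.02 0.02 -0.14 1;0.02 -0.016 0.01 0 0 -0.14 1;0.004 -0.004 0.025 0 0 0 1;0 0 0.025 0 0 0 1;0 0 0.015 0 0 0 1;0 0 0 0 0 0 1;0 0 0 0 0 0 1")

```text
time_s: 16.97
tool_pos: [0.5428, 0.0374, 0.0569]
tool_rot: [179.8, 0.1, 97.0]
force: [0.4, -1.0, -0.5]
grip_width: 0.0005
```

```bash
python3 - <<'E'
from h import *
from cell import env
delta(-9,48,.039,86,env)
wrist(env,'pics/w18.png')
E
```

```text
t 16.9667 board [-12.5  44.8] z 0.0569 rot [1.798e+02 1.400e-01 9.703e+01] F [ 0.4 -1.  -0.5] gw 0.0005
shift mm tool [ 3.5  3.2 17.9] turn rad [ 0.003  0.002 -0.003] frac [ 0.007  0.005 -0.005] in target axes [ 3.4  3.3 17.9]
[ 329  129  109   90 7171] [383. 173.] board mid [59.5 83.2] [43.8 44. ] z [0.0763 0.1122]
[ 237  135   50   55 1282] [262. 163.] board mid [-6.1 89.7] [30.1 34.2] z [0.0693 0.0762]
[241 220  32  32 787] [256. 234.] board mid [-11.9  52.1] [18.1  8.8] z [0.0857 0.1184]
[ 89 233  41  20 653] [109. 244.] board mid [-117.4   37.8] [22.8 15.7] z [0.067 0.076]
[101 279  43  25 896] [122. 291.] board mid [-115.2    0.7] [23.4 28.9] z [0.0684 0.0762]
[ 417  279   41   37 1198] [438. 296.] board mid [116.2 -18.4] [22.4 23.6] z [0.0683 0.0914]
```

View pics/w18.png

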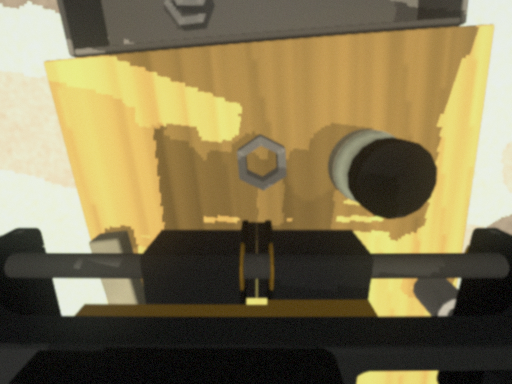

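servo_tool(moves="0 0.003 0.01 0 0 0 1;0 0 0.006 0 0 0 1;0 0 0.002 0 0 0 1;0.004 0 0 0 0 0 1;0.01 0 0.0005 0 0 0 1;0.01 0 0.0005 0 0 0 1;0.01 0 0.0005 0 0 0 1;0.01 0 0.0005 0 0 0 1")

```text
time_s: 17.68
tool_pos: [0.5449, 0.0822, 0.0394]
tool_rot: [179.4, 0.2, 96.6]
force: [1.2, -0.0, 0.4]
grip_width: 0.0005
```

```bash
python3 - <<'E'
from h import *
from cell import env
delta(2,190,.039,86,env)
wrist(env,'pics/w19.png')
E
```

```text
t 17.6833 board [-1.7 88.4] z 0.0394 rot [1.7936e+02 1.6000e-01 9.6630e+01] F [ 1.2 -0.   0.4] gw 0.0005
shift mm tool [ 1.016e+02 -4.300e+00  1.000e-01] turn rad [ 0.011  0.003 -0.01 ] frac [ 0.022  0.006 -0.019] in target axes [101.6  -3.4   0.4]
[ 225  169   53   84 2377] [253. 211.] board mid [ -3.  111.6] [30.4 41.5] z [0.0688 0.1008]
[ 321  202  102   51 2687] [370. 228.] board mid [59.7 97.9] [41.1 16.5] z [0.0694 0.1117]
[246 279  22  25 424] [256. 288.] board mid [-3.1 83.4] [10.9 12.9] z [0.114 0.116]
[ 368  279   59   33 1432] [393. 292.] board mid [66.4 71.6] [28.8 21.3] z [0.1106 0.1123]
[418 371  20  13 186] [429. 376.] board mid [108.3 -19.2] [ 6.3 18.8] z [0.08   0.0912]
```

View pics/w19.png

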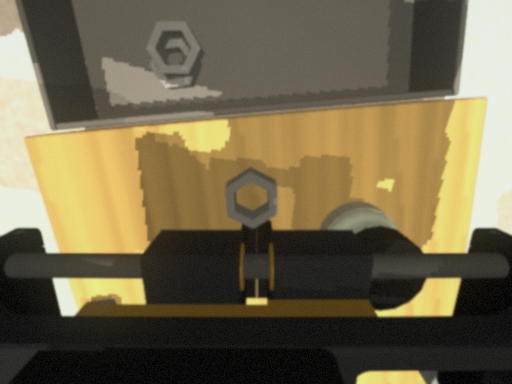

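Nut1 is pushed corner-on and sits slightly left of centre at (251,197). I'll correct a little to the left and continue.

servo_tool(moves="0.008 -0.003 0.0005 0.02 0 0 1;0.01 -0.001 0.0005 0 0 0 1;0.01 0 0.0005 0 0 0 1;0.01 0 0.0005 0 0 0 1")

```text
time_s: 18.07
tool_pos: [0.5352, 0.126, 0.0374]
tool_rot: [180.0, 0.1, 96.8]
force: [0.9, -0.3, -0.0]
grip_width: 0.0005
```

```bash
python3 - <<'E'
from h import *
from cell import env
delta(2,190,.039,86,env)
wrist(env,'pics/w20.png')
E
```

```text
t 18.0667 board [ -2.8 133.2] z 0.0374 rot [1.7999e+02 8.0000e-02 9.6850e+01] F [ 0.9 -0.3 -0. ] gw 0.0005
shift mm tool [57.   0.4 -1.7] turn rad [ 0.     0.001 -0.006] frac [ 0.     0.003 -0.012] in target axes [57.   0.8 -1.6]
[ 232  171   57   82 2331] [259. 212.] board mid [  1.2 155.7] [33.2 39.4] z [0.0689 0.0989]
[246 279  22  25 423] [256. 288.] board mid [ -3.2 128.5] [10.8 12.4] z [0.1119 0.1141]
[368 279  39  38 911] [383. 299.] board mid [70.7 96. ] [25.5 17.3] z [0.0768 0.1058]
[359 371  50  11 353] [382. 375.] board mid [61.5 66. ] [26.9 10. ] z [0.1106 0.1122]
```

View pics/w20.png

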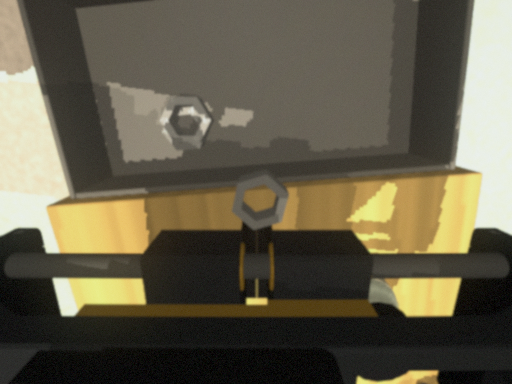

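Nut1 is turning flat onto the fingers at (261,200), with the stack well left at (187,120). Pushing it over the edge.

servo_tool(moves="0.01 0.001 -0.001 0 0 0 1;0.012 0 0 0 0 0 1;0.012 0 0 0 0 0 1;0.012 0 0 0 0 0 1;0.008 0 0 0 0 0 1;0 0 0 0 0 0 1;0 0 0 0 0 0 1")

```text
time_s: 18.7
tool_pos: [0.5277, 0.1915, 0.0379]
tool_rot: [-180.0, -0.0, 97.2]
force: [0.1, -1.0, -0.6]
grip_width: 0.0009
```

```bash
python3 - <<'E'
from h import *
from cell import env
delta(2,190,.039,86,env)
wrist(env,'pics/w21.png')
E
```

```text
t 18.7 board [  2.6 199. ] z 0.0379 rot [-1.7998e+02 -5.0000e-02  9.7230e+01] F [ 0.1 -1.  -0.6] gw 0.0009
shift mm tool [-9.   0.  -1.1] turn rad [-0.    -0.001  0.001] frac [-0.001 -0.002  0.002] in target axes [-9.   0.  -1.1]
[241 220  32  33 835] [257. 236.] board mid [  3.3 206.2] [18.2  9.4] z [0.0681 0.1027]
[246 279  22  25 424] [256. 288.] board mid [  2.2 193.8] [10.7 11.7] z [0.1125 0.1145]
[357 372  25  12 258] [369. 378.] board mid [72.7 94.9] [22.1 15.3] z [0.0798 0.0896]
```

View pics/w21.png

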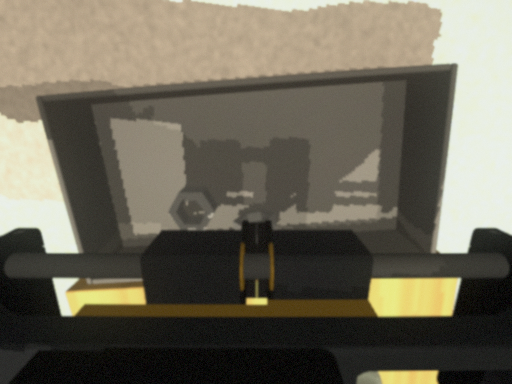

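servo_tool(moves="0 0 -0.03 0 0 0 1;0 0 -0.04 0 0 0 1;0 0 -0.04 0 0 0 1;0.02 0 -0.02 0 0 0 1;0.04 0 0 0 0 0 1;0.04 0 0 0 0 0 1;0.04 0 0 0 0 0 1;0.04 0 0 0 0 0 1;0.03 0 0 0 0 0 1;0 0 0 0 0 0 1;0 0 0 0 0 0 1")

```text
time_s: 19.67
tool_pos: [0.5075, 0.3959, 0.1743]
tool_rot: [-180.0, -0.0, 95.9]
force: [0.8, -0.5, -0.4]
grip_width: 0.0003
```

```bash
python3 - <<'E'
from h import *
from cell import env
o=env.get_obs();print(o['time_s'],o['tool_pos'],o['force'],o['joint_velocities'].round(1))
for nm,sl in(('top',(slice(110,255),slice(150,360))),('scene',(slice(100,260),slice(130,390)))):
    c=env.read_camera(nm);c0=dict(np.load(nm+'.npz'))
    cv2.imwrite(f'pics/f_{nm}.png',cv2.resize(cv2.cvtColor(c['img'],cv2.COLOR_RGB2BGR)[sl],None,fx=3.05 if nm=='scene' else 3.8,fy=3.05 if nm=='scene' else 3.8,interpolation=cv2.INTER_CUBIC))
    W=world(c);W0=world(c0)
    def ext(W,x0,y0,r,z0):
        m=(np.hypot(W[...,0]-x0,W[...,1]-y0)<r)&(W[...,2]>z0)&(W[...,2]<.2);p=W[m]
        return ((p.min(0)+p.max(0))/2*1e3).round(1) if len(p) else None
    for k,x0,y0,r,z0 in(('jar',.604,.084,.04,.068),('collar',.6825,-.0046,.025,.079),('stone',.4465,-.022,.05,.068)):
        print(nm,k,ext(W0,x0,y0,r,z0),ext(W,x0,y0,r,z0))
    q=(W[...,:2]-CT)@RB*1e3
    m=((W[...,2]>.010)&(W[...,2]<.05)&(q[...,1]>173)&(q[...,1]<280)&(abs(q[...,0])<115)).astype(np.uint8)
    n,l,s,cc=cv2.connectedComponentsWithStats(m)
    for i in range(1,n):
        if s[i,4]>15: p=q[l==i];print(' bin',s[i],p.min(0).round(),p.max(0).round(),np.percentile(W[l==i][:,2],95).round(3))
E
```

```text
19.6667 [0.50748613 0.39592079 0.17429128] [ 0.75350571 -0.53247466 -0.4358775 ] [-1.7  1.9 -1.5 -1.7 -1.9 -0.6 -0.3]
top jar [611.3  89.   94.9] [600.6  84.1  93.7]
top collar [683.3  -3.5  88.8] [682.5  -3.5  91.1]
top stone [446.4 -22.3  77. ] [456.9 -24.1  76.4]
 bin [214 204   7  12  46] [-23. 174.] [ 20. 196.] 0.038
 bin [209 216  11  12  76] [-69. 183.] [-23. 220.] 0.042
scene jar [612.1  91.2  91.3] [610.8  91.8  92.1]
scene collar [687.1  -0.8  86.4] [6.861e+02 4.000e-01 8.680e+01]
scene stone [450.  -17.5  73.8] [450.1 -17.9  73.7]
 bin [311 199  14  12 124] [-62. 186.] [-25. 224.] 0.037
 bin [302 207   8  11  72] [-13. 176.] [ 21. 196.] 0.036
```

View pics/f_top.png

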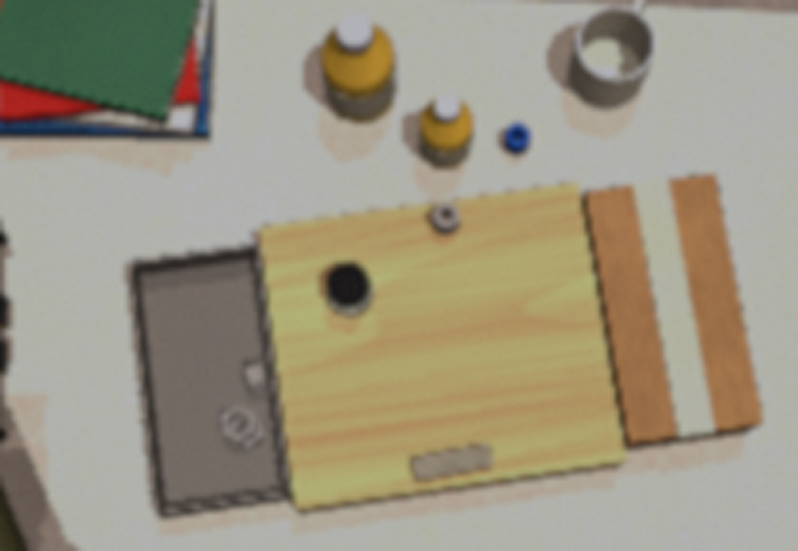

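View pics/f_scene.png

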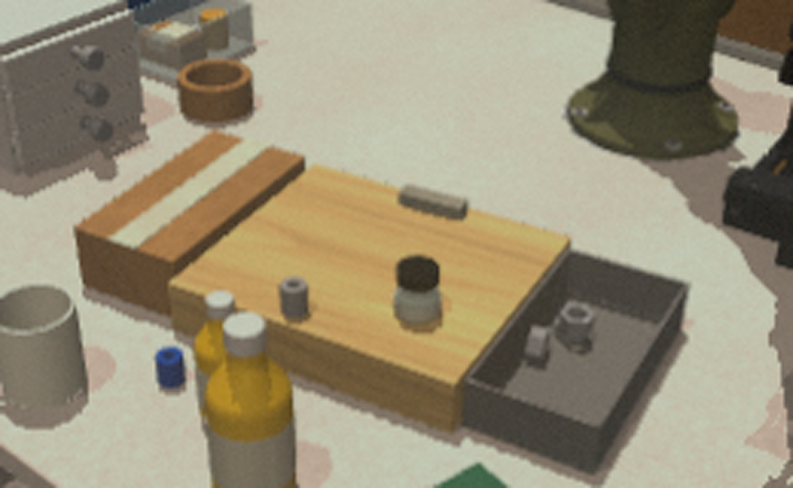

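The board is clear of nuts. The bin holds the stack of two at (575,325) and nut1 standing on edge at (537,345). One last check of the surroundings against the first picture before handing in.

```bash
python3 - <<'E'
from h import *
from cell import env
c0=dict(np.load('top.npz'));c=env.read_camera('top')
cv2.imwrite('pics/g.png',cv2.cvtColor(np.vstack([c0['img'][100:300,40:460],c['img'][100:300,40:460]]),cv2.COLOR_RGB2BGR))
W0=world(c0);W=world(c)
m=(abs(W[...,2]-W0[...,2])>.008).astype(np.uint8);m=cv2.morphologyEx(m,cv2.MORPH_OPEN,np.ones((3,3)))
n,l,s,cc=cv2.connectedComponentsWithStats(m)
for i in range(1,n):
    p=W0[l==i];print(s[i],p.mean(0).round(3),W[l==i].mean(0).round(3))
o=env.get_obs();print(o['time_s'],o['joint_velocities'].round(2))
E
```

```text
[0 0 3 2 6] [ 1.88   1.688 -0.747] [ 1.883  1.692 -0.752]
[54  0  3  2  6] [ 1.902  1.359 -0.746] [ 1.904  1.361 -0.749]
[72  0  3  2  6] [ 1.918  1.256 -0.758] [ 1.907  1.247 -0.743]
[80  0  3  2  6] [ 1.914  1.201 -0.748] [ 1.914  1.202 -0.749]
[129   0   3   3   9] [ 1.929  0.898 -0.747] [ 1.934  0.901 -0.755]
[152   0   5   2  10] [ 1.943  0.75  -0.749] [ 1.944  0.75  -0.75 ]
[202   0   4   2   8] [ 1.962  0.441 -0.75 ] [ 1.954  0.439 -0.74 ]
[358   0   4   2   8] [ 2.007 -0.533 -0.745] [ 2.007 -0.533 -0.744]
[496   0   3   3   9] [ 2.041 -1.381 -0.75 ] [ 2.043 -1.382 -0.753]
[289   4   3   3   9] [ 1.956 -0.101 -0.746] [ 1.959 -0.102 -0.75 ]
[330   5   4   5  17] [ 1.956 -0.361 -0.747] [ 1.955 -0.361 -0.746]
[355   6   3   3   9] [ 1.966 -0.514 -0.752] [ 1.962 -0.512 -0.747]
[419   6   4   4  14] [ 1.978 -0.912 -0.75 ] [ 1.978 -0.912 -0.75 ]
[145   8   3   3   9] [ 1.879  0.793 -0.747] [ 1.882  0.794 -0.751]
[190   9   3   3   9] [ 1.892  0.514 -0.751] [ 1.892  0.514 -0.751]
[152  10   3   3   9] [ 1.869  0.748 -0.747] [ 1.868  0.748 -0.747]
[452  10   3   3   9] [ 1.771 -0.984 
[... 2705 characters left out ...]
9   5   4  17] [ 0.263  1.047 -0.475] [ 0.26   1.187 -0.752]
[495 271   3   4  12] [ 0.381 -1.272 -0.75 ] [ 0.381 -1.27  -0.746]
[246 345  10   6  41] [0.07  0.019 0.182] [0.074 0.019 0.208]
[271 355  13  13  64] [ 0.047 -0.061  0.238] [ 0.037 -0.063  0.186]
[249 362   7   5  27] [0.058 0.013 0.375] [0.065 0.013 0.41 ]
[200 369  48  15 453] [0.086 0.072 0.666] [0.08  0.074 0.64 ]
[251 378   5   6  25] [0.04  0.007 0.47 ] [0.044 0.006 0.489]
[257 379   3   3   9] [ 0.059 -0.004  0.549] [ 0.028 -0.006  0.41 ]
[ 22 382   3   2   6] [-0.3    1.183 -0.755] [-0.299  1.182 -0.753]
[264 382   4   2   8] [ 0.015 -0.026  0.377] [ 0.013 -0.026  0.365]
19.8167 [ 0.57 -0.67  0.88  0.39  0.39 -0.07 -0.17]
```

View pics/g.png

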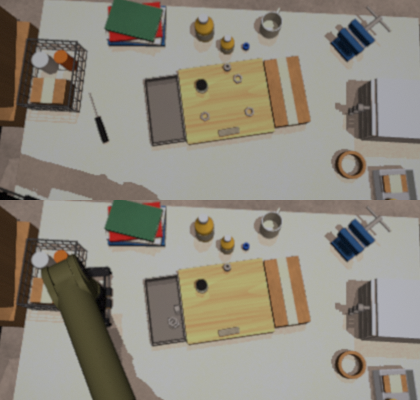

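```bash
python3 -c "
from cell import env
print(env.sign_off())"
```

```text
the job is handed in; nothing more can be done
None
```

I swept all three hex nuts off the end of the board into the grey bin with the closed fingers, and handed the job in at about 20 s of the 64 s allowed.

**Nuts:** both fixed cameras show no nuts left on the board. Two lie stacked in the bin. The third stands on edge near the wall next to the board, its top at about 36 mm, below the bin's 56 mm rim.

**Other things:**
- **Jar, collar and stone:** in the scene camera they are within about 1.5 mm of where they started. The top camera gave shifts of about 10 mm for the jar and stone (11.8 mm for the jar). I put these down to depth noise, because the scene camera disagrees and the jar and stone look unmoved in the top picture.
- **Glue and tape:** they look unmoved in the top view.
- **Screwdriver:** the arm hid it in the last picture, so I did not see it again. The fingertips passed about 0.2 m above it, and the force readings stayed near zero.

**What went wrong:** the first pass over nut3 missed completely. The fingertips turned out to be about 27 mm behind the reported TCP, not 11 mm ahead of it. I measured this with two cameras and corrected the height for all later sweeps.

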